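# Refit and clamp a print plate with a ratchet

### The job

Get the print bed ready for its next job: put every finished print that stands on the bed into the grey tray, flip the ratchet's direction lever and crank the handle to wind the clamp bar fully open, then, with the bar open, hook the print plate tilted with its edge under the fixed lip and lower it flat into its pocket, square and centred across the bed. Finally flip the lever back and crank until the clamp bar is fully home against its stop over the plate's other edge; leave the spool, bottle and glue jar alone.

Things in the scene. Friction and masses are not known exactly. Their poses are not given: they have to be found in the camera images.
- bed_top (a point): Print bed: fixed dark slab 235 x 200 mm, top 20 mm above the bench. Point on its top face in the middle of the 163 mm long plate pocket; x along the bed away from the robot, y to the left, z up. Pocket from the wall under the lip (x = -0.082) to a ridge 6 mm high (x = 0.0815 to 0.0875), so the plate only goes in tilted, lip edge first. Prints start standing on the bed.
- lip_edge (a point): Middle of the fixed aluminium lip's free edge (underside), at the robot's end of the bed (bed x = -0.072). The lip, 6 mm thick and 190 mm wide, reaches 10 mm over the bed from its wall and leaves a slot 9 mm high.
- clamp_bar (a joint): Position (m) of the aluminium clamp bar, 50 x 150 x 8 mm, underside 8 mm above the bed, at the bed's far end: 0 = fully closed at its stop (edge at bed x = 0.070, about 10 mm over the plate), 0.024 = fully open at its other stop (edge at x = 0.094). It starts closed. Moved only by the ratchet, 10 mm per radian of spindle; pushing it does nothing.
- spindle_axis (a point): Upright axis of the ratchet spindle, on the grey round tower (92 mm in diameter) at the right of the bed (bed x = 0.03, y = -0.155); point 72 mm above the bench; axes as the bed's. The spindle turns 2.4 rad between stops: anticlockwise seen from above opens the clamp bar, clockwise closes it. It takes about 0.4 N m and stays where left.
- handle (a joint): Angle (rad) of the ratchet handle about the spindle axis, -0.6 to 0.6 (hard stops), positive anticlockwise from above; at 0 it points 215 degrees anticlockwise from the bed's x axis. Stays where left (friction 0.15 N m). Drives the spindle only the way set by the lever and clicks back freely the other way (14 teeth, up to 0.45 rad lost per reversal), so it takes several strokes.
- handle_knob (a point): Upright black round knob at the end of the ratchet handle, 22 mm in diameter, from 76 to 126 mm above the bench, 140 mm from the spindle axis. The point is on the knob's axis, half-way up.
- lever (a joint): Lean (rad) of the ratchet's direction lever, -0.55 to 0.55; a spring throws it to either side (it may stop near 0.1 until the handle moves). Positive: its top leans anticlockwise about the spindle axis (from above) and the handle drives anticlockwise (opens the clamp bar). Negative: leans and drives clockwise (closes). It starts negative.
- lever_tip (a point): Near the top of the black direction lever, a paddle standing on the ratchet head 36 mm from the spindle axis along the handle, turning with the handle. 9 mm thick (13 at its round top), 18 mm wide, top 44 mm and this point 36 mm above its pivot, which is 77.5 mm above the bench; head's top face 77 mm. Flip it by pushing sideways, round the spindle axis, with 1 to 2 N.
- plate_grip (a point): Aluminium grip bar on the print plate, 12 mm thick (plate's x), 70 mm long (y), standing 50 mm above the plate's top face. The plate: dark steel, 160 (x) x 150 (y) x 5 mm, about 0.32 kg. Point in the bar's middle, 40 mm above the plate's underside, 35 mm from the plate's centre towards its +x edge; axes as the plate's, z up.
- plate_hook (a point): Middle of the lower edge of the plate's -x side, the side that hooks under the lip (115 mm in -x from the grip bar's middle, on the underside); axes as the plate's.
- tray: Open grey tray, 130 (x) x 210 (y) x 45 mm high, wall 4 mm; origin under its centre, on the bench.
- spool: Filament spool lying flat on the bench, 160 mm in diameter, 60 mm high; leave alone.
- cleaner: White bottle, 56 mm in diameter, 150 mm tall, origin at its foot; leave alone.
- glue: Small glue jar, 44 mm in diameter, 90 mm tall, origin at its foot; leave alone.
- stand_mid (a point): a finished print, orange plastic: foot 46 x 44 x 12 mm with an upright web 16 (its x) x 44 (its y) x 48 mm on it, 60 mm tall in all. The point is its centre, 30 mm above its foot; z is its own upright axis. May be absent.
- housing_mid (a point): a finished print, orange plastic: block 36 (its x) x 44 (its y) x 60 mm tall. The point is its centre, 30 mm above its foot; z is its own upright axis. May be absent.
- bobbin_mid (a point): a finished print, orange plastic: upright cylinder 42 mm in diameter, 60 mm tall. The point is its centre, 30 mm above its foot; z is its own upright axis. May be absent.
- plate: The whole print plate (see its grip bar); origin under the plate's centre, on its underside.
Mind the look-alikes: they are no part of the job. Leave any green look-alike of the part that bears housing_mid alone. What is shaped like the tray but turquoise is not meant.

How it is judged:
On the way, in this order (a step that is already met when the one before it is completed fails the run):
1. the clamp bar is wound fully open (value of joint clamp_bar above 0.0222 m), for 0.2 s.
2. the plate, tilted, has its edge under the lip (x of plate_hook in the frame of bed_top below -0.0745 m and z of plate_hook in the frame of bed_top between -0.003 and 0.006 m and y of plate_hook in the frame of bed_top between -0.03 and 0.03 m and angle between the z axis of plate_hook and the z axis of bed_top, either way round above 0.06 rad), for 0.05 s.
3. the plate lies flat in its pocket while the clamp bar is still open (x of plate_hook in the frame of bed_top between -0.086 and -0.0755 m and y of plate_hook in the frame of bed_top between -0.015 and 0.015 m and z of plate_hook in the frame of bed_top below 0.003 m and angle between the z axis of plate_hook and the z axis of bed_top, either way round below 0.03 rad and angle between the x axis of plate_hook and the x axis of bed_top, either way round below 0.1 rad and angle between plate_hook's own z axis and vertical below 0.05 rad and value of joint clamp_bar above 0.0205 m), for 0.2 s.
At the end, for the whole second after the job is handed in: The clamp bar is within 2 mm of its closed stop; the plate lies flat (within 0.03 rad) in its pocket with its edge under the lip, within 15 mm of the bed's middle line and 0.1 rad of square; every print present is inside the tray (its centre between the walls, below 50 mm) (value of joint clamp_bar below 0.002 m and linear speed of plate below 0.02 m/s and x of plate_hook in the frame of bed_top between -0.086 and -0.0755 m and y of plate_hook in the frame of bed_top between -0.015 and 0.015 m and z of plate_hook in the frame of bed_top below 0.003 m and angle between the z axis of plate_hook and the z axis of bed_top, either way round below 0.03 rad and angle between the x axis of plate_hook and the x axis of bed_top, either way round below 0.1 rad and angle between plate_hook's own z axis and vertical below 0.05 rad and x of stand_mid in the frame of tray between -0.063 and 0.063 m and y of stand_mid in the frame of tray between -0.103 and 0.103 m and z of each of stand_mid, housing_mid, bobbin_mid in the frame of tray below 0.05 m and x of housing_mid in the frame of tray between -0.063 and 0.063 m and y of housing_mid in the frame of tray between -0.103 and 0.103 m and x of bobbin_mid in the frame of tray between -0.063 and 0.063 m and y of bobbin_mid in the frame of tray between -0.103 and 0.103 m); the robot touches nothing.
It fails at once if a bystander (spool, bottle, jar) is moved more than 3 cm (distance of any of spool, cleaner, glue from where it was at the start of the episode above 0.03 m).
Of stand, housing, bobbin only 1 to 3 are there at a start; the rules pass over those that are not, and their reading is None.
At some moment in a run one of stand, housing, bobbin may be knocked a few centimetres aside while the robot is not near it.
Once in a run the grip may slacken for a moment while it holds something.
It also fails if it takes over 210 s, if anything falls off the work surface, if the arm or the gripper's body presses on something with over 40 N, if the wrist force passes 120 N, or if a joint passes its speed limit or range.

### The arm

A 7-joint arm with a two-finger parallel gripper is mounted at the origin on the work surface. World frame = base frame: x ahead of the robot, y to its left, z up, the work surface at z = 0. Lengths are in m, angles in rad, forces in N, time in s.
With the tool pointing down it reaches from about 0.425 to 0.875 m from the base axis. Payload 4.7 kg.
Tool frame: the origin (TCP) lies on the centre line of the jaws, within the pads' length; the fingertips stand ctrl.tcp_to_tips ahead of it and the grasp point (between the pads) lies 2 mm behind it (ctrl.tcp_to_tips is the distance from the TCP to the fingertips, in m); z points along the fingers, y is the line along which they close (so a half turn about z gives the same grasp; the last joint's range is limited). The gripper opens to 87 mm and grips with 3 to 60 N. Pads are 19 mm wide; open, the fingers measure 117 mm over their backs; the gripper's body (75 mm by 190 mm) begins 51 mm behind the grasp point.
Start: joints at [1.283, 0.321, -0.07, 1.45, 0.023, 1.371, -0.057], TCP at [0.193, -0.621, 0.211] pointing down, gripper open.
Joint ranges: [-2.86, 2.86], [-0.3, 2.09], [-1.38, 1.24], [0.06, 2.45], [-1.56, 4.7], [0.09, 2.05], [-2.69, 2.69]. Speed limits (rad/s): [2.57, 2.57, 3.14, 3.14, 3.14, 3.14, 3.14].

### API

Orientations are given as a rotation vector (axis times angle).
In Python, from bench import ctrl, optics, close_job gives the robot as it stands.
- The arm moves only by the shell command python3 -m inch 'ROWS' [OPENING] [FORCE]. ROWS is JSON, a list of rows, each a list of 2 entries, a list of its own where there are three numbers: the shift along the tool's x, y, z in mm, then the turn, a rotation vector about the tool's x, y, z in degrees. In form: [[[x, y, z], [ax, ay, az]], ...]. A call has exactly 10 rows; each row shifts and turns the commanded pose from where the row before left it, along the tool's axes as they then stand; what a row does not reach is not made up. A row lasts 1/10 s, in which the tool goes at most 50 mm and 8.59 degrees, less where a joint would pass 70% of its speed; a pose out of reach is approached as far as the arm can. A call is refused whole if a number of a shift passes 50 or a number of a turn 8.59, either way. A call with a gripper value outside its range is refused whole. OPENING is the closure, from 0 (fully open) to 1 (shut), set as the call begins (- or left out, the last holds). The fingers move at their own pace and stop on an object; FORCE is the grip in N (left out, the last holds). Time passes only in rows, so rows that do not move let the fingers close, or fill a call up. It gives the time, the measured TCP pose, the force and the opening at its end, in the units of the state.
- ctrl.get_state(): the state, without advancing time (a new reading comes with each control period).
- optics.get_image(name): name is "scene" or "side" or "wrist"; returns a dict with "image" (480x640x3 uint8, red, green, blue), "fx", "fy", "cx", "cy" (pixels), "R" (3x3) and "t" (3): a world point X has camera coordinates R X + t; the wrist camera has in their place "hand_eye" (4x4, takes a point from camera to tool coordinates, whose origin is the TCP and whose axes are the flange's). Camera axes: x right, y down, z forward; pixel columns grow to the right and rows downward; lengths in m; the calibration is good to about 2 mm. A picture is of the moment at which its call begins: read the wrist's pose just before it. There is no depth.
- close_job(): hands the job in, once; it reports no verdict.
The state is a dict: "time": time; "joint_positions": joint angles; "qd": joint speeds; "joint_torque": joint torques, N m; "position": TCP position; "tool_rot": TCP orientation; "ft_force": force on the tool from outside, world axes, zero at the start; "torque": the same for the moment, N m; "grip_width": opening from 0.0 (shut) to 1.0 (fully open).
Only numpy, scipy, OpenCV 4.12 (cv2) and the standard library are available. Lean on these libraries where they do the work, as an engineer would, in place of code of your own. Each camera call takes 0.05 s, during which the arm holds its last target. There are 200 camera calls.

## Working session

There is one attempt and no reset: what is moved stays moved. The work goes in short steps, Python scripts to look and compute and a shell command to move; the robot and the scene stay as the last step left them, time stands still between calls to the robot, and variables do not carry over. Pictures are saved under pics/ and viewed, on a budget of 14 in all, crops included, one or two more only if the job needs it, and the job is handed in when it is done.

```bash
ls; mkdir -p pics
cat > h.py <<'E'
import numpy as np,cv2
from scipy.spatial.transform import Rotation as R
from bench import ctrl,optics
def cam(n):
    s=ctrl.get_state(); d=optics.get_image(n)
    K=np.array([[d['fx'],0,d['cx']],[0,d['fy'],d['cy']],[0,0,1]])
    if n=='wrist':
        T=np.eye(4);T[:3,:3]=R.from_rotvec(s['tool_rot']).as_matrix();T[:3,3]=s['position']
        M=np.linalg.inv(T@np.array(d['hand_eye']));Rc,t=M[:3,:3],M[:3,3]
    else: Rc,t=np.array(d['R']),np.array(d['t'])
    return dict(im=d['image'],K=K,R=Rc,t=t)
def save(c,f): cv2.imwrite('pics/'+f,c['im'][:,:,::-1]); np.savez('pics/'+f[:-4],**c)
def load(f): return dict(np.load('pics/'+f+'.npz'))
def ray(c,uv,z):
    d=c['R'].T@np.linalg.inv(c['K'])@np.array([uv[0],uv[1],1.]); o=-c['R'].T@c['t']
    return o+d*(z-o[2])/d[2]
def proj(c,X):
    p=c['K']@(c['R']@np.array(X,float)+c['t']); return p[:2]/p[2]
def two(c1,u1,c2,u2):
    A=[];b=[]
    for c,u in((c1,u1),(c2,u2)):
        d=c['R'].T@np.linalg.inv(c['K'])@np.array([u[0],u[1],1.]);d/=np.linalg.norm(d);o=-c['R'].T@c['t']
        P=np.eye(3)-np.outer(d,d);A.append(P);b.append(P@o)
    X=np.linalg.lstsq(np.vstack(A),np.hstack(b),rcond=None)[0]
    return X
def blobs(m,amin=60):
    n,l,s,c=cv2.connectedComponentsWithStats(m.astype(np.uint8))
    return [(c[i].round(1).tolist(),s[i].tolist()) for i in range(1,n) if s[i,4]>amin]
def st():
    s=ctrl.get_state();r=R.from_rotvec(s['tool_rot']).as_matrix()
    print('t',round(s['time'],2),'p',np.round(np.array(s['position'])*1000,1),'F',np.round(s['ft_force'],1),'w',round(s['grip_width'],3));print(np.round(r,3).tolist(), 'q',np.round(s['joint_positions'],2).tolist())
def delta(X,yaw=None):
    """rows needed to reach TCP X (m), in tool axes mm; tool straight down"""
    s=ctrl.get_state();r=R.from_rotvec(s['tool_rot']).as_matrix()
    print('shift mm',np.round(r.T@(np.array(X)-s['position'])*1000,1))
    if yaw is not None: # direction of tool y in world (rad)
        y=np.array([np.cos(yaw),np.sin(yaw),0]);z=np.array([0,0,-1.]);x=np.cross(y,z)
        print('turn deg',np.round(np.degrees(R.from_matrix(r.T@np.c_[x,y,z]).as_rotvec()),1))
E
python3 - <<'E'
from h import *
st();print(ctrl.tcp_to_tips)
for n in('scene','side'): c=cam(n);save(c,n+'0.png');print(n,c['K'][0,0],-c['R'].T@c['t'])
E
```

```text
pics
t 0.0 p [ 193.  -620.1  209.7] F [ 0.5  0.1 -0.2] w 1.002
[[0.955, 0.297, -0.001], [0.297, -0.955, 0.002], [-0.0, -0.002, -1.0]] q [1.28, 0.32, -0.07, 1.45, 0.02, 1.37, -0.06]
0.017
scene 491.90220572614123 [1.28161691 0.02132059 0.98110317]
side 510.9809936854988 [0.04544014 0.9559183  1.19258901]
```

View pics/scene0.png

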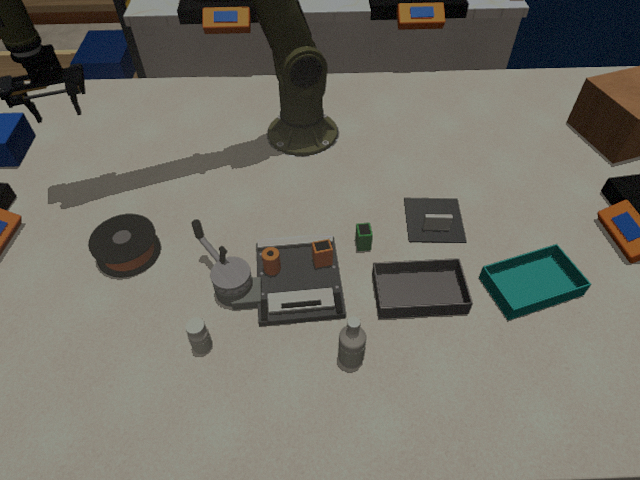

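View pics/side0.png

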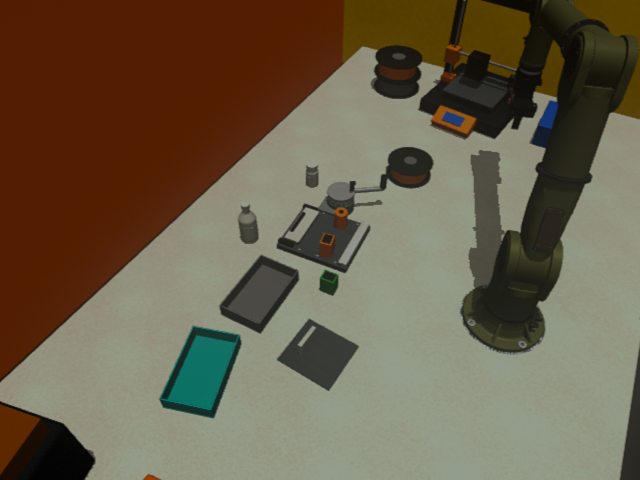

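Scene view: bobbin (271,262) and housing (322,254) on the bed, green look-alike (363,237), grey tray (421,288), turquoise tray (535,281), plate with grip (437,217), knob (197,228), lever (222,255), jar (199,335), bottle (351,345), spool (123,245). The side view agrees; no stand is visible.

Run:
```python
from h import *
c=load('scene0');im=c['im'][190:360,180:500,::-1]
cv2.imwrite('pics/crop0.png',cv2.resize(im,None,fx=2.5,fy=2.5,interpolation=cv2.INTER_CUBIC))
for n in('scene0','side0'):
    c=load(n);h=cv2.cvtColor(c['im'],cv2.COLOR_RGB2HSV)
    m=(h[...,0]<14)&(h[...,1]>140)&(h[...,2]>70); m[:, :]&=True
    print(n,'orange',[b for b in blobs(m) ])
```

```text
scene0 orange [([230.0, 24.4], [203, 8, 47, 20, 106]), ([421.8, 22.1], [399, 20, 47, 4, 74]), ([8.3, 224.7], [0, 208, 21, 41, 284]), ([618.0, 235.6], [598, 210, 42, 53, 282])]
side0 orange [([130.0, 128.9], [0, 0, 344, 378, 75799]), ([456.0, 126.5], [432, 118, 45, 17, 90]), ([409.9, 179.2], [402, 176, 17, 7, 92]), ([341.4, 220.9], [335, 211, 13, 18, 116]), ([325.4, 249.1], [320, 239, 14, 19, 153]), ([13.0, 432.4], [0, 405, 40, 69, 1428])]
```

View pics/crop0.png

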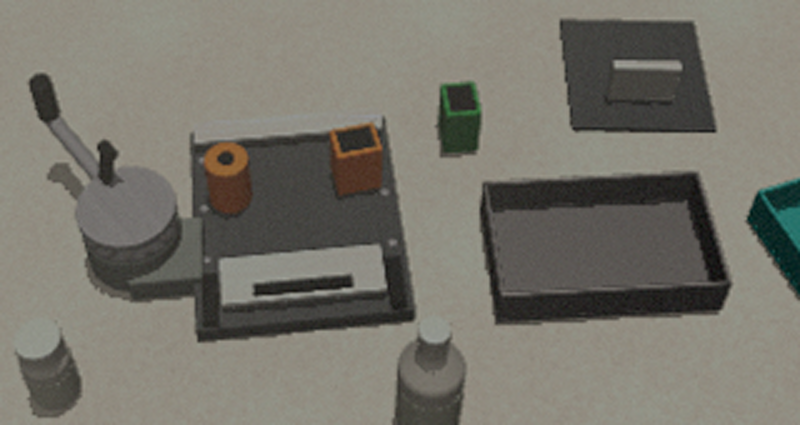

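Crop: bobbin top (226,157), housing top (357,138) (both standing on the bed), green look-alike (460,115) is off the bed, grey tray (605,240), plate corners (560,20),(694,22),(715,130),(573,128), lever (107,160), knob (44,95).

Run:
```python
from h import *
c=load('scene0')
P=dict(bob=(226,157,.08),hous=(357,138,.08),h1=(332,134,.08),h2=(374,125,.08),h3=(381,146,.08),h4=(339,154,.08),
 bedBL=(197,327,.02),bedBR=(413,307,.02),lipA=(192,123,.035),lipB=(383,116,.035),lipfA=(194,141,.035),lipfB=(386,131,.035),
 gA=(613,60,.055),gB=(683,60,.055),gC=(682,70,.055),gD=(612,70,.055),
 p1=(560,20,.005),p2=(694,22,.005),p3=(715,129,.005),p4=(574,128,.005),
 t1=(483,185,.045),t2=(700,173,.045),t3=(730,285,.045),t4=(495,293,.045),
 knobtop=(40,78,.126),disc=(127,205,.074),levtop=(107,145,.121),barA=(219,258,.036),barB=(383,247,.036),
 barC=(222,303,.036),barD=(387,292,.036),green=(460,90,.06),jar=(40,335,.09),bottle=(434,325,.15))
for k,(u,v,z) in P.items(): print(k,np.round(ray(c,(u/2.5+180-.3,v/2.5+190-.3),z)*1000).tolist()[:2])
```

```text
bob [552.0, -80.0]
hous [534.0, 44.0]
h1 [528.0, 21.0]
h2 [518.0, 61.0]
h3 [545.0, 67.0]
h4 [553.0, 27.0]
bedBL [699.0, -106.0]
bedBR [686.0, 89.0]
lipA [470.0, -120.0]
lipB [469.0, 73.0]
lipfA [494.0, -117.0]
lipfB [489.0, 75.0]
gA [420.0, 313.0]
gB [423.0, 385.0]
gC [437.0, 381.0]
gD [434.0, 310.0]
p1 [310.0, 280.0]
p2 [320.0, 429.0]
p3 [476.0, 417.0]
p4 [468.0, 272.0]
t1 [569.0, 164.0]
t2 [563.0, 374.0]
t3 [691.0, 373.0]
t4 [690.0, 162.0]
knobtop [486.0, -253.0]
disc [600.0, -169.0]
levtop [566.0, -183.0]
barA [636.0, -87.0]
barB [630.0, 65.0]
barC [685.0, -83.0]
barD [679.0, 66.0]
green [459.0, 151.0]
jar [744.0, -227.0]
bottle [784.0, 95.0]
```

```bash
python3 -m inch '[[[35,-31,-9],[0,0,0]],[[35,-31,-9],[0,0,0]],[[35,-31,-9],[0,0,0]],[[35,-31,-9],[0,0,0]],[[35,-31,-9],[0,0,0]],[[35,-31,-9],[0,0,0]],[[35,-31,-9],[0,0,0]],[[35,-31,-9],[0,0,0]],[[35,-31,-9],[0,0,0]],[[35,-31,-9],[0,0,0]]]' 0
python3 -m inch '[[[35,-31,-9],[0,0,0]],[[35,-31,-9],[0,0,0]],[[35,-31,-9],[0,0,0]],[[35,-31,-9],[0,0,0]],[[35,-31,-9],[0,0,0]],[[0,0,-10],[0,0,8.5]],[[0,0,-10],[0,0,8.5]],[[0,0,0],[0,0,0]],[[0,0,0],[0,0,0]],[[0,0,0],[0,0,0]]]'
python3 - <<'E'
from h import *
st();c=cam('wrist');save(c,'w1.png')
print(-c['R'].T@c['t'])
E
```

```text
time: 1.1
position: [0.4356, -0.2187, 0.3009]
tool_rot: [3.106, 0.472, -0.001]
ft_force: [0.8, -0.0, 0.4]
grip_width: 1.003
time: 2.1
position: [0.5558, -0.021, 0.3649]
tool_rot: [3.141, 0.011, -0.002]
ft_force: [0.6, -0.2, 0.5]
grip_width: 0.999
t 2.1 p [555.8 -21.  364.9] F [ 0.6 -0.2  0.5] w 0.999
[[1.0, 0.007, -0.001], [0.007, -1.0, -0.0], [-0.001, 0.0, -1.0]] q [0.57, 0.14, -0.66, 1.4, 0.08, 1.64, -1.64]
[ 0.62913785 -0.01958149  0.53785222]
```

View pics/w1.png

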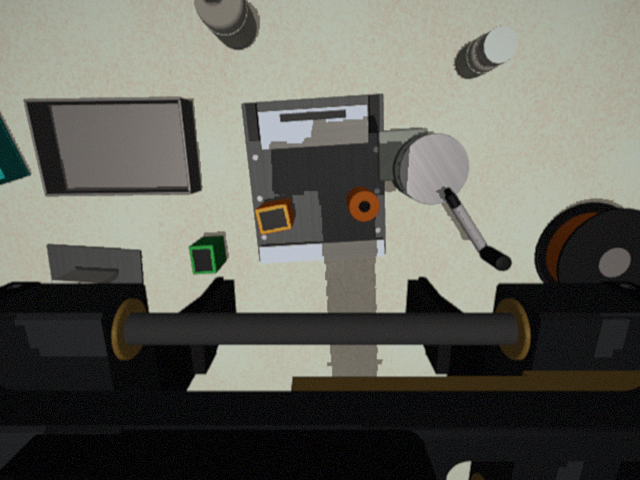

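Wrist view, up = +x: bar (313,115), lip (322,252), housing (273,218), bobbin (364,206), disc (434,167), lever (448,195), knob (500,260), tray (122,145), all in view.

Run:
```python
from h import *
c=load('w1');im=c['im'];h=cv2.cvtColor(im,cv2.COLOR_RGB2HSV)
m=((h[...,0]<20)&(h[...,1]>120)&(h[...,2]>50)).astype(np.uint8);m[280:]=0
cs,_=cv2.findContours(m,cv2.RETR_EXTERNAL,2)
for k in cs:
    if cv2.contourArea(k)>200: print('orange',cv2.minAreaRect(k),np.round(ray(c,cv2.minEnclosingCircle(k)[0],.08)*1000)[:2])
P=dict(bedTL=(243,103,.02),bedTR=(382,94,.02),lipBL=(258,262,.035),lipBR=(385,254,.035),barL=(258,109,.036),barR=(368,100,.036),barl=(262,151,.036),
 bob=(364,206,.08),h1=(256,209,.08),h2=(288,204,.08),h3=(292,229,.08),h4=(260,234,.08),disc=(434,167,.074),levtop=(444,190,.12),knob=(502,261,.126),
 t1=(25,99,.045),t2=(192,97,.045),t3=(201,191,.045),t4=(45,195,.045),green=(204,258,.06))
for k,(u,v,z) in P.items(): print(k,np.round(ray(c,(u,v),z)*1000).tolist()[:2])
g=cv2.cvtColor(im,cv2.COLOR_RGB2GRAY)
cc=cv2.HoughCircles(cv2.medianBlur(g[110:230,380:490],3),cv2.HOUGH_GRADIENT,1,50,param1=80,param2=15,minRadius=28,maxRadius=42);print(cc+np.array([380,110,0]) if cc is not None else None)
cr=im[85:275,230:540,::-1];cv2.imwrite('pics/w1c.png',cv2.resize(cr,None,fx=2.5,fy=2.5,interpolation=cv2.INTER_CUBIC))
```

```text
orange ((564.926513671875, 239.95587158203125), (24.867294311523438, 77.17436218261719), 30.963756561279297) [ 501. -372.]
orange ((274.58233642578125, 215.87057495117188), (31.454919815063477, 37.203575134277344), 77.47119140625) [540.  41.]
orange ((362.5000305175781, 203.50003051757812), (36.224300384521484, 30.857736587524414), 63.43495178222656) [557. -75.]
bedTL [688.0, 89.0]
bedTR [701.0, -104.0]
lipBL [459.0, 75.0]
lipBR [474.0, -119.0]
barL [679.0, 66.0]
barR [692.0, -83.0]
barl [624.0, 62.0]
bob [554.0, -78.0]
h1 [549.0, 66.0]
h2 [556.0, 23.0]
h3 [522.0, 18.0]
h4 [515.0, 62.0]
disc [606.0, -169.0]
levtop [581.0, -169.0]
knob [494.0, -249.0]
t1 [688.0, 373.0]
t2 [692.0, 151.0]
t3 [568.0, 150.0]
t4 [561.0, 373.0]
green [473.0, 148.0]
[[[431.5        166.5         36.90000153]]]
```

View pics/w1c.png

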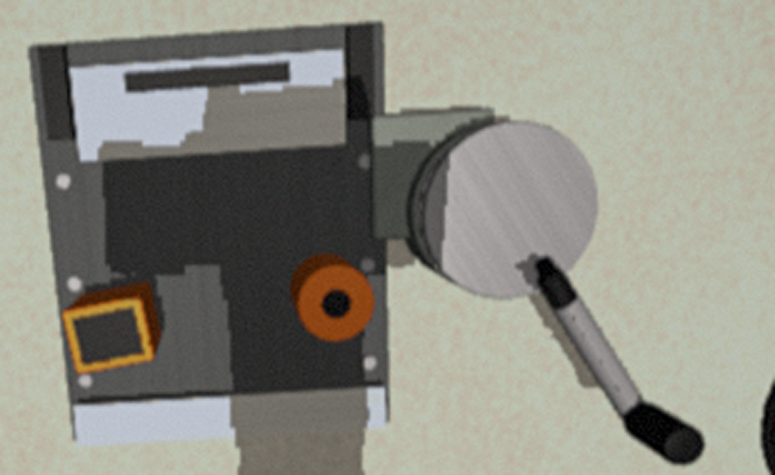

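Run:
```python
from h import *
c=load('w1')
f=lambda u,v,z:ray(c,(u/2.5+230-.3,v/2.5+85-.3),z)[:2]*1000
a=.074;X=np.array([np.cos(a),np.sin(a)]);Y=np.array([-X[1],X[0]])
def ang(p,q): d=p-q;return round(np.arctan2(-d[0],d[1]),3)
lf=f(77,402,.035),f(385,386,.035); lb=f(75,441,.035),f(388,422,.035)
bf=f(80,161,.036),f(347,143,.036); bb=f(70,68,.036),f(343,50,.036); be=f(30,46,.02),f(383,22,.02)
bs=f(107,270,.02),
for n,e in(('lipf',lf),('lipb',lb),('barf',bf),('barb',bb),('bedend',be)): print(n,np.round(e),ang(*e),np.linalg.norm(e[0]-e[1]).round(),((e[0]+e[1])/2).round(1))
print('bed from lip',(lf[0]+lf[1])/2+72*X,'from bar',(bf[0]+bf[1])/2-70*X)
d=f(508,209,.077);print('disc',d,'r',np.linalg.norm(f(597,209,.077)-d),'bed',d-30*X+155*Y)
k=f(683,445,.126);print('knob',k,np.linalg.norm(k-d),np.degrees(np.arctan2(*(k-d)[::-1]))%360)
L=f(543,262,.1215);print('levtop',L,L-d)
print('bob',f(336,303,.08)); hc=[f(*q,.08) for q in((65,312),(142,299),(153,356),(76,371))];print('hous',np.mean(hc,0),[np.round(q) for q in hc])
```

```text
lipf [[ 486.   70.]
 [ 497. -116.]] 0.062 186.0 [491.3 -22.9]
lipb [[ 461.   72.]
 [ 474. -119.]] 0.072 192.0 [467.5 -23.3]
barf [[626.  63.]
 [637. -86.]] 0.073 150.0 [631.8 -11.8]
barb [[675.  66.]
 [686. -82.]] 0.07 149.0 [680.4  -7.8]
bedend [[ 688.   91.]
 [ 702. -106.]] 0.071 197.0 [695.1  -7.3]
bed from lip [563.09441338 -17.55181377] from bar [561.98239293 -16.97963587]
disc [ 604.20024389 -166.57623482] r 46.49173251424806 bed [562.82281184 -14.21840563]
knob [ 491.50541227 -250.06137201] 140.24939644883455 216.5313122233081
levtop [ 581.88673625 -171.54758834] [-22.31350764  -4.97135352]
bob [554.50872495 -78.42337304]
hous [536.23929413  43.36703912] [array([548.,  67.]), array([556.,  25.]), array([525.,  20.]), array([516.,  62.])]
```

```bash
python3 -m inch '[[[-10,-32,0],[0,0,0]],[[-10,-32,0],[0,0,0]],[[0,0,22],[0,0,8]],[[0,0,22],[0,0,8]],[[0,0,22],[0,0,8]],[[0,0,22],[0,0,8]],[[0,0,22],[0,0,8]],[[0,0,22],[0,0,8]],[[0,0,22],[0,0,8]],[[0,0,22],[0,0,8]]]' 
python3 -m inch '[[[0,0,22],[0,0,8]],[[0,0,22],[0,0,7.5]],[[0,0,0],[0,0,0]],[[0,0,0],[0,0,0]],[[0,0,0],[0,0,0]],[[0,0,0],[0,0,0]],[[0,0,0],[0,0,0]],[[0,0,0],[0,0,0]],[[0,0,0],[0,0,0]],[[0,0,0],[0,0,0]]]'
python3 - <<'E'
from h import *
st();c=cam('wrist');save(c,'w2.png');delta((.536,.043,.058),np.pi+.19)
E
```

```text
time: 3.15
position: [0.5343, 0.0406, 0.2124]
tool_rot: [2.804, -1.397, -0.016]
ft_force: [0.2, 0.1, -0.6]
grip_width: 1.002
time: 4.15
position: [0.5347, 0.041, 0.197]
tool_rot: [2.76, -1.466, -0.034]
ft_force: [-0.0, 0.3, -0.2]
grip_width: 1.001
t 4.15 p [534.7  41.  197. ] F [-0.   0.3 -0.2] w 1.001
[[0.56, -0.828, -0.027], [-0.828, -0.56, -0.004], [-0.012, 0.024, -1.0]] q [-0.23, 0.11, 0.12, 1.73, -0.01, 1.33, -2.66]
shift mm [  0.8  -5.4 138.9]
turn deg [ 1.5  0.4 23.2]
```

View pics/w2.png

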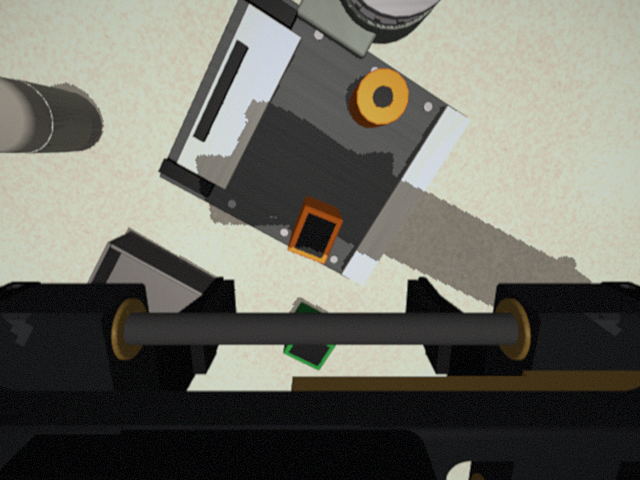

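The wrist hit its joint limit (q7 −2.66), so I turn the other way. The view shows the housing (315,232) and bobbin (382,97) still in place, green look-alike (308,340) off the bed.

```bash
python3 -m inch '[[[0,0,0],[0,0,-8.25]],[[0,0,0],[0,0,-8.25]],[[0,0,0],[0,0,-8.25]],[[0,0,0],[0,0,-8.25]],[[0,0,0],[0,0,-8.25]],[[0,0,0],[0,0,-8.25]],[[0,0,0],[0,0,-8.25]],[[0,0,0],[0,0,-8.25]],[[0,0,0],[0,0,-8.25]],[[0,0,0],[0,0,-8.25]]]' >/dev/null
python3 -m inch '[[[0,0,0],[0,0,-8.25]],[[0,0,0],[0,0,-8.25]],[[0,0,0],[0,0,-8.25]],[[0,0,0],[0,0,-8.25]],[[0,0,0],[0,0,-8.25]],[[0,0,0],[0,0,-8.25]],[[0,0,0],[0,0,-8.25]],[[0,0,0],[0,0,-8.25]],[[0,0,0],[0,0,-8.25]],[[0,0,0],[0,0,0]]]' >/dev/null
python3 - <<'E'
from h import *
st();delta((.536,.043,.058),.19)
c=load('w2')
for uv in((308,203),(340,210),(328,263),(290,252)): print(np.round(ray(c,uv,.08)*1000))
print('bob',ray(c,(383,97),.08))
E
```

```text
t 6.2 p [534.7  41.4 196.9] F [0.7 0.  0. ] w 1.002
[[-0.189, 0.982, -0.027], [0.982, 0.189, -0.004], [0.001, -0.027, -1.0]] q [-0.11, 0.11, -0.02, 1.73, 0.0, 1.33, 0.06]
shift mm [  1.1   5.3 138.8]
turn deg [-1.6 -0.1 -0. ]
[556.  24.  80.]
[530.  14.  80.]
[512.  59.  80.]
[545.  69.  80.]
bob [ 0.55374596 -0.07816228  0.08      ]
```

```bash
python3 -m inch '[[[0,0,0],[-1.6,0,0]],[[1,1.5,19],[0,0,0]],[[0,0,20],[0,0,0]],[[0,0,20],[0,0,0]],[[0,0,20],[0,0,0]],[[0,0,20],[0,0,0]],[[0,0,20],[0,0,0]],[[0,0,20],[0,0,0]],[[0,0,0],[0,0,0]],[[0,0,0],[0,0,0]]]'
python3 -m inch '[[[0,0,0],[0,0,0]],[[0,0,0],[0,0,0]],[[0,0,0],[0,0,0]],[[0,0,0],[0,0,0]],[[0,0,0],[0,0,0]],[[0,0,0],[0,0,0]],[[0,0,0],[0,0,0]],[[0,0,0],[0,0,0]],[[0,0,0],[0,0,0]],[[0,0,0],[0,0,0]]]' 1 40
python3 - <<'E'
from h import *
st();delta((.628,.305,.160))
E
```

```text
time: 7.2
position: [0.536, 0.0427, 0.0583]
tool_rot: [-2.003, -2.42, -0.003]
ft_force: [0.2, 0.3, 0.3]
grip_width: 1.004
time: 8.2
position: [0.5361, 0.0427, 0.0579]
tool_rot: [-2.002, -2.421, -0.002]
ft_force: [0.3, -0.6, -0.6]
grip_width: 0.41
t 8.2 p [536.1  42.7  57.9] F [ 0.3 -0.6 -0.6] w 0.41
[[-0.188, 0.982, 0.001], [0.982, 0.188, 0.001], [0.001, 0.001, -1.0]] q [-0.11, 0.21, -0.02, 1.91, 0.0, 1.02, 0.06]
shift mm [ 240.5  139.7 -101.7]
```

```bash
python3 -m inch '[[[0,0,-25],[0,0,0]],[[0,0,-25],[0,0,0]],[[0,0,-25],[0,0,0]],[[34,20,0],[0,0,0]],[[34,20,0],[0,0,0]],[[34,20,0],[0,0,0]],[[34,20,0],[0,0,0]],[[34,20,0],[0,0,0]],[[34,20,0],[0,0,0]],[[36,20,0],[0,0,0]]]'
python3 -m inch '[[[0,0,0],[0,0,0]],[[0,0,0],[0,0,0]],[[0,0,17],[0,0,0]],[[0,0,17],[0,0,0]],[[0,0,17],[0,0,0]],[[0,0,17],[0,0,0]],[[0,0,10],[0,0,0]],[[0,0,8],[0,0,0]],[[0,0,0],[0,0,0]],[[0,0,0],[0,0,0]]]'
python3 - <<'E'
from h import *
st()
E
```

```text
time: 9.2
position: [0.6288, 0.3056, 0.133]
tool_rot: [-2.002, -2.421, -0.001]
ft_force: [0.3, -0.5, -0.7]
grip_width: 0.407
time: 10.2
position: [0.6288, 0.3051, 0.0478]
tool_rot: [-2.002, -2.421, -0.003]
ft_force: [1.3, -0.6, -0.3]
grip_width: 0.41
t 10.2 p [628.8 305.1  47.8] F [ 1.3 -0.6 -0.3] w 0.41
[[-0.188, 0.982, 0.001], [0.982, 0.188, 0.002], [0.001, 0.002, -1.0]] q [-0.39, 0.54, -0.13, 1.49, 0.07, 1.12, -0.35]
```

```bash
python3 -m inch '[[[0,0,2],[0,0,0]],[[0,0,0],[0,0,0]],[[0,0,0],[0,0,0]],[[0,0,0],[0,0,0]],[[0,0,-20],[0,0,0]],[[0,0,-20],[0,0,0]],[[0,0,-25],[0,0,0]],[[0,0,-25],[0,0,0]],[[0,0,-25],[0,0,0]],[[0,0,0],[0,0,0]]]' 0.3
python3 - <<'E'
from h import *
st();delta((.554,-.078,.16),.07)
E
```

```text
time: 11.2
position: [0.6308, 0.3059, 0.1655]
tool_rot: [2.0, 2.419, 0.014]
ft_force: [-0.4, -0.5, 0.6]
grip_width: 0.698
t 11.2 p [630.8 305.9 165.5] F [-0.4 -0.5  0.6] w 0.698
[[-0.188, 0.982, 0.008], [0.982, 0.188, 0.005], [0.003, 0.009, -1.0]] q [-0.39, 0.45, -0.14, 1.37, 0.06, 1.32, -0.34]
shift mm [-362.7 -147.6    2.9]
turn deg [ 0.5 -0.2  6.8]
```

```bash
python3 -m inch '[[[-36,-14.8,0],[0,0,0]],[[-36,-14.8,0],[0,0,0]],[[-36,-14.8,0],[0,0,0]],[[-36,-14.8,0],[0,0,0]],[[-36,-14.8,0],[0,0,0]],[[-36,-14.8,0],[0,0,0]],[[-36,-14.8,0],[0,0,0]],[[-36,-14.8,0],[0,0,0]],[[-36,-14.8,-10],[0,0,0]],[[-36,-14.8,-10],[0,0,0]]]' 0
python3 - <<'E'
from h import *
st();c=cam('wrist');save(c,'w3.png');h=cv2.cvtColor(c['im'],cv2.COLOR_RGB2HSV)
m=((h[...,0]<20)&(h[...,1]>120)&(h[...,2]>110))
for b in blobs(m,150): print(b,np.round(ray(c,b[0],.08)*1000))
E
```

```text
time: 12.2
position: [0.5495, -0.0783, 0.179]
tool_rot: [-2.001, -2.42, -0.001]
ft_force: [0.1, -0.6, -0.2]
grip_width: 0.999
t 12.2 p [549.5 -78.3 179. ] F [ 0.1 -0.6 -0.2] w 0.999
[[-0.188, 0.982, -0.001], [0.982, 0.188, 0.001], [0.002, -0.0, -1.0]] q [0.05, 0.14, 0.05, 1.74, -0.01, 1.27, 0.29]
([324.5, 244.9], [300, 220, 50, 50, 1684]) [553. -80.  80.]
```

View pics/w3.png

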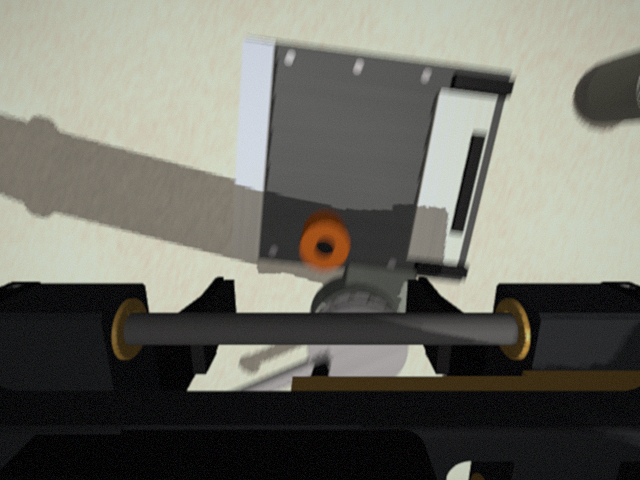

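The bobbin (324,245) is where measured, and the bed is otherwise clear of prints.

```bash
python3 -m inch '[[[-2,4,0],[0,0,0]],[[0,0,20],[0,0,3.5]],[[0,0,20],[0,0,3.5]],[[0,0,20],[0,0,0]],[[0,0,20],[0,0,0]],[[0,0,20],[0,0,0]],[[0,0,20],[0,0,0]],[[0,0,0],[0,0,0]],[[0,0,0],[0,0,0]],[[0,0,0],[0,0,0]]]'
python3 -m inch '[[[0,0,0],[0,0,0]],[[0,0,0],[0,0,0]],[[0,0,0],[0,0,0]],[[0,0,0],[0,0,0]],[[0,0,0],[0,0,0]],[[0,0,0],[0,0,0]],[[0,0,0],[0,0,0]],[[0,0,0],[0,0,0]],[[0,0,-25],[0,0,0]],[[0,0,-25],[0,0,0]]]' 1 40
python3 - <<'E'
from h import *
st();delta((.628,.222,.132))
E
```

```text
time: 13.25
position: [0.5561, -0.0773, 0.0608]
tool_rot: [2.144, 2.295, 0.004]
ft_force: [0.5, -0.5, -0.1]
grip_width: 0.998
time: 14.25
position: [0.5541, -0.0778, 0.1094]
tool_rot: [-2.144, -2.293, 0.0]
ft_force: [0.4, 0.2, 0.0]
grip_width: 0.468
t 14.25 p [554.1 -77.8 109.4] F [0.4 0.2 0. ] w 0.468
[[-0.067, 0.998, -0.002], [0.998, 0.067, 0.001], [0.002, -0.002, -1.0]] q [0.04, 0.2, 0.06, 1.81, -0.01, 1.13, 0.17]
shift mm [294.2  93.8 -22.3]
```

```bash
python3 -m inch '[[[0,0,-24],[0,0,0]],[[33,10,0],[0,0,0]],[[33,10,0],[0,0,0]],[[33,10,0],[0,0,0]],[[33,10,0],[0,0,0]],[[33,10,0],[0,0,0]],[[33,10,0],[0,0,0]],[[33,11,0],[0,0,0]],[[33,11,0],[0,0,0]],[[30,12,0],[0,0,0]]]'
python3 -m inch '[[[0,0,0],[0,0,0]],[[0,0,17],[0,0,0]],[[0,0,17],[0,0,0]],[[0,0,17],[0,0,0]],[[0,0,17],[0,0,0]],[[0,0,12],[0,0,0]],[[0,0,5],[0,0,0]],[[0,0,2],[0,0,0]],[[0,0,0],[0,0,0]],[[0,0,0],[0,0,0]]]'
python3 -m inch '[[[0,0,0],[0,0,0]],[[0,0,0],[0,0,0]],[[0,0,0],[0,0,0]],[[0,0,0],[0,0,0]],[[0,0,-20],[0,0,0]],[[0,0,-20],[0,0,0]],[[0,0,-25],[0,0,0]],[[0,0,-25],[0,0,0]],[[0,0,-25],[0,0,0]],[[0,0,0],[0,0,0]]]' 0.3
python3 - <<'E'
from h import *
st()
for n in('scene','side'):
    c=cam(n);save(c,n+'1.png')
    h=cv2.cvtColor(c['im'],cv2.COLOR_RGB2HSV);m=((h[...,0]<20)&(h[...,1]>140)&(h[...,2]>50))
    m[:,560:]=0
    for b in blobs(m,60):
        if b[1][4]<900:print(n,b,np.round(ray(c,b[0],.045)*1000))
E
```

```text
time: 15.25
position: [0.629, 0.2236, 0.134]
tool_rot: [-2.144, -2.295, -0.002]
ft_force: [0.8, 0.5, -0.3]
grip_width: 0.482
time: 16.25
position: [0.6299, 0.2221, 0.0482]
tool_rot: [2.146, 2.294, 0.004]
ft_force: [-0.2, -0.4, -0.8]
grip_width: 0.466
time: 17.25
position: [0.6316, 0.2227, 0.167]
tool_rot: [2.144, 2.292, 0.013]
ft_force: [0.1, 0.2, 0.2]
grip_width: 0.698
t 17.25 p [631.6 222.7 167. ] F [0.1 0.2 0.2] w 0.698
[[-0.067, 0.998, 0.008], [0.998, 0.067, 0.004], [0.004, 0.008, -1.0]] q [-0.3, 0.38, -0.1, 1.46, 0.04, 1.29, -0.34]
scene ([433.1, 14.6], [409, 2, 37, 27, 481]) [-692.  541.   45.]
scene ([61.8, 16.7], [6, 11, 113, 14, 848]) [-749. -970.   45.]
scene ([7.8, 224.4], [0, 208, 21, 41, 408]) [ 402. -761.   45.]
scene ([435.3, 286.7], [424, 270, 26, 30, 449]) [641. 300.  45.]
scene ([399.7, 286.2], [391, 272, 19, 29, 417]) [636. 219.  45.]
side ([452.3, 53.6], [444, 44, 19, 21, 281]) [  609. -1301.    45.]
side ([396.8, 72.8], [379, 65, 37, 15, 363]) [  763. -1009.    45.]
side ([457.0, 125.7], [431, 117, 46, 20, 450]) [ 399. -755.   45.]
side ([408.0, 178.3], [393, 172, 33, 12, 211]) [ 443. -369.   45.]
side ([268.5, 277.0], [261, 266, 15, 23, 273]) [622. 231.  45.]
side ([251.7, 298.9], [242, 285, 19, 26, 289]) [620. 318.  45.]
```

Both prints are inside the tray. Next is the lever: check its predicted geometry by projection and compute the approach.

Run:
```python
from h import *
S=np.array([.604,-.1685]);c=load('scene1')
for th in np.radians([212,216,220]):
    e=np.array([np.cos(th),np.sin(th)]);t=np.array([-e[1],e[0]])
    p=S+.036*e
    print(np.degrees(th),'knobtop',proj(c,[*(S+.14*e),.126]).round(1),'lev pivot',proj(c,[*p,.0775]).round(1),[proj(c,[*(p+t*.044*np.sin(a)),.0775+.044*np.cos(a)]).round(1).tolist() for a in(-.55,0,.55)])
cr=c['im'][200:320,160:320,::-1];cv2.imwrite('pics/s1c.png',cv2.resize(cr,None,fx=5,fy=5,interpolation=cv2.INTER_CUBIC))
delta((.540,-.142,.20),np.radians(-54))
```

```text
212.0 knobtop [200.1 220.6] lev pivot [223.4 262. ] [[229.8, 247.4], [220.2, 250.0], [211.5, 256.3]]
216.0 knobtop [196.3 222.4] lev pivot [222.4 262.5] [[228.5, 247.5], [219.2, 250.5], [210.8, 257.3]]
220.0 knobtop [192.7 224.4] lev pivot [221.5 263. ] [[227.2, 247.6], [218.3, 251.1], [210.2, 258.3]]
shift mm [-356.9 -113.4  -38.1]
turn deg [ 0.1 -0.1 57.8]
```

View pics/s1c.png

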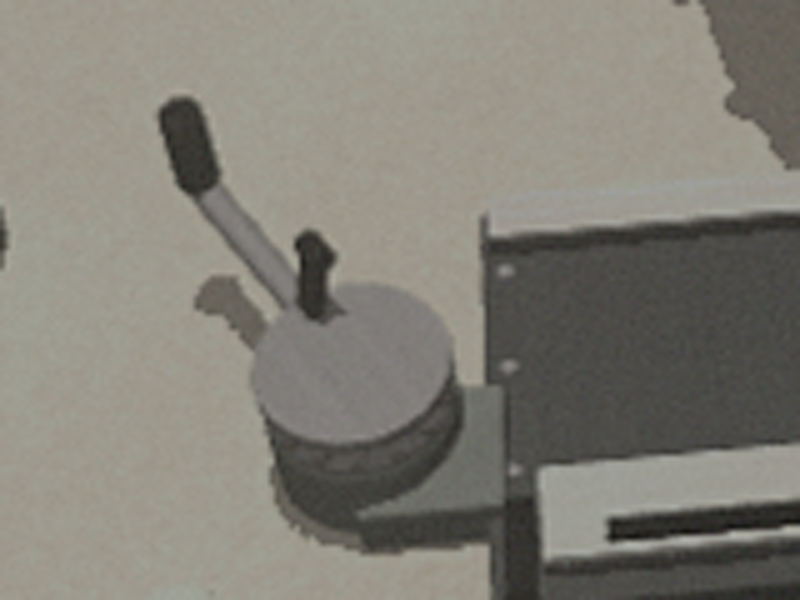

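The lever (315,275 in the crop) leans towards the bed, so negative as stated; the knob (188,140) matches a handle near 216°.

```bash
python3 -m inch '[[[-35.7,-11.3,-4],[0,0,0]],[[-35.7,-11.3,-4],[0,0,0]],[[-35.7,-11.3,-4],[0,0,0]],[[-35.7,-11.3,-4],[0,0,0]],[[-35.7,-11.3,-4],[0,0,0]],[[-35.7,-11.3,-4],[0,0,0]],[[-35.7,-11.3,-4],[0,0,0]],[[-35.7,-11.3,-4],[0,0,0]],[[-35.7,-11.3,-4],[0,0,0]],[[-35.7,-11.3,-4],[0,0,0]]]' 1 20 >/dev/null
python3 -m inch '[[[0,0,0],[0,0,8.2]],[[0,0,0],[0,0,8.2]],[[0,0,0],[0,0,8.2]],[[0,0,0],[0,0,8.2]],[[0,0,0],[0,0,8.2]],[[0,0,0],[0,0,8.2]],[[0,0,0],[0,0,8.2]],[[0,0,0],[0,0,0]],[[0,0,0],[0,0,0]],[[0,0,0],[0,0,0]]]' >/dev/null
python3 - <<'E'
from h import *
st();delta((.540,-.142,.110),np.radians(-54))
c=cam('wrist');save(c,'w4.png')
E
```

```text
t 19.35 p [ 539.9 -142.1  201.1] F [ 0.6 -0.7 -0.2] w 0.005
[[0.803, 0.596, -0.0], [0.596, -0.803, 0.001], [0.001, -0.001, -1.0]] q [0.05, 0.13, 0.17, 1.7, -0.02, 1.31, -0.7]
shift mm [ 0.   0.1 91.1]
turn deg [-0.1 -0.   0.6]
```

View pics/w4.png

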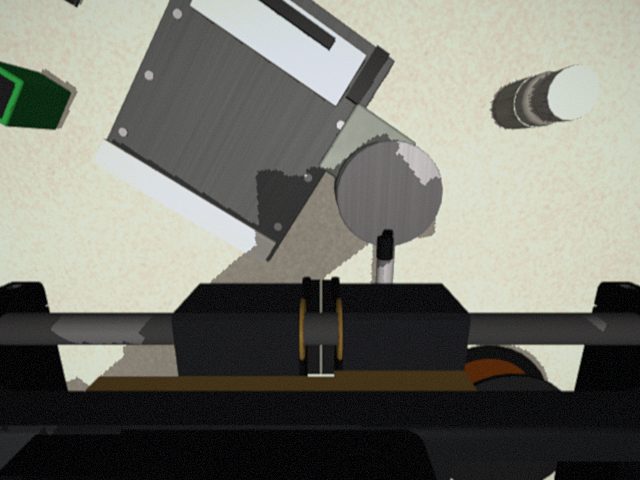

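```bash
python3 - <<'E'
from h import *
c=load('w4')
print('disc',ray(c,(389,191),.077)*1000)
S=np.array([.604,-.1685]);th=np.radians(216);e=np.array([np.cos(th),np.sin(th)]);t=np.array([-e[1],e[0]]);p=S+.036*e
print('pivot',proj(c,[*p,.0775]),[proj(c,[*(p+t*.044*np.sin(a)),.0775+.044*np.cos(a)]).round(1).tolist() for a in(-.55,-.3,0,.55)])
E
python3 -m inch '[[[0,0,15],[0,0,0]],[[0,0,15],[0,0,0]],[[0,0,15],[0,0,0]],[[0,0,15],[0,0,0]],[[0,0,15],[0,0,0]],[[0,0,15],[0,0,0]],[[0,0,1],[0,0,0]],[[0,0,0],[0,0,0]],[[0,0,0],[0,0,0]],[[0,0,0],[0,0,0]]]'
```

```text
disc [ 605.14395852 -165.63259328   77.        ]
pivot [388.16466043 234.93320313] [[367.7, 246.2], [381.5, 248.0], [399.0, 248.9], [426.6, 246.9]]
time: 20.4
position: [0.5411, -0.1422, 0.1117]
tool_rot: [-2.984, -0.982, -0.004]
ft_force: [-0.3, -0.8, 0.0]
grip_width: 0.003
```

```bash
python3 -m inch '[[[0,8,0],[0,0,0]],[[0,8,0],[0,0,0]],[[0,6,0],[0,0,0]],[[0,6,0],[0,0,0]],[[0,6,0],[0,0,0]],[[0,6,0],[0,0,0]],[[0,5,0],[0,0,0]],[[0,5,0],[0,0,0]],[[0,0,0],[0,0,0]],[[0,0,0],[0,0,0]]]'
python3 - <<'E'
from h import *
st();
c=cam('wrist');save(c,'w5.png')
cv2.imwrite('pics/w5c.png',cv2.resize(c['im'][130:290,260:460,::-1],None,fx=4,fy=3.75))
E
```

```text
time: 21.4
position: [0.57, -0.1822, 0.1106]
tool_rot: [-2.983, -0.982, -0.001]
ft_force: [0.7, 0.4, -0.7]
grip_width: 0.003
t 21.4 p [ 570.  -182.2  110.6] F [ 0.7  0.4 -0.7] w 0.003
[[0.804, 0.594, 0.0], [0.594, -0.804, 0.001], [0.001, -0.001, -1.0]] q [0.1, 0.28, 0.19, 1.72, -0.06, 1.15, -0.62]
```

View pics/w5c.png

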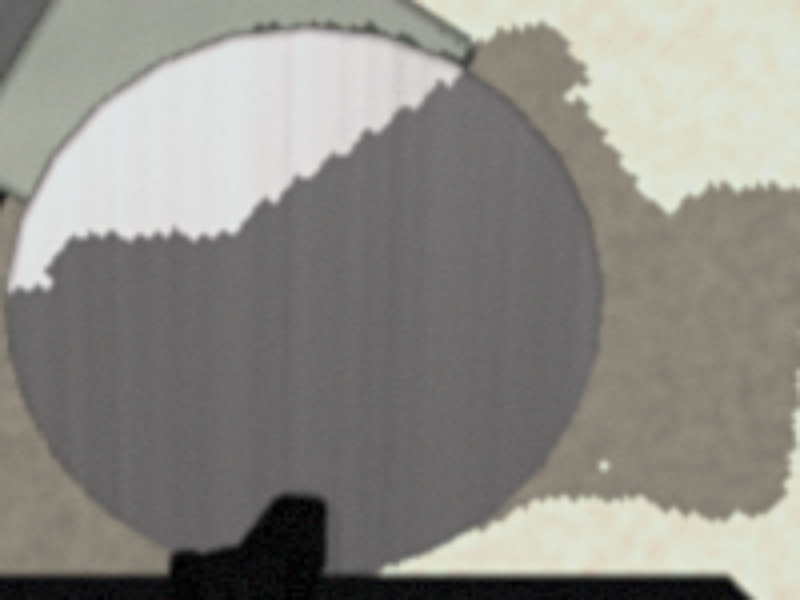

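Run:
```python
from h import *
c=load('w5')
for n,u,z in(('disc',(260+304/4,130+305/3.75),.077),('base',(260+300/4,130+515/3.75),.0775),('base hi',(260+300/4,130+515/3.75),.1),('tip',(260+205/4,130+565/3.75),.115)): print(n,ray(c,u,z)*1000)
S=np.array([.604,-.1685]);th=np.radians(216);e=np.array([np.cos(th),np.sin(th)]);t=np.array([-e[1],e[0]]);p=S+.036*e
f=lambda q:((q[0]-260)*4,(q[1]-130)*3.75)
print('pivot',f(proj(c,[*p,.0775])),[np.round(f(proj(c,[*(p+t*.044*np.sin(a)),.0775+.044*np.cos(a)]))).tolist() for a in(-.55,-.3,0,.55)])
print('tips', f(proj(c,[.570,-.1822,.0936])))
```

```text
disc [ 604.72090481 -167.40777737   77.        ]
base [ 575.92287795 -188.44489447   77.5       ]
base hi [ 581.68976667 -182.97894898  100.        ]
tip [ 572.27958258 -173.81652856  115.        ]
pivot (np.float64(302.1253986516974), np.float64(523.776571876907)) [[139.0, 612.0], [214.0, 626.0], [316.0, 633.0], [488.0, 615.0]]
tips (np.float64(245.98748268211602), np.float64(555.3689841545614))
```

The lever (290,540 in the crop) is now about upright, touching the closed fingers on its left, so I push a little further.

```bash
python3 -m inch '[[[0,3,0],[0,0,0]],[[0,3,0],[0,0,0]],[[0,3,0],[0,0,0]],[[0,3,0],[0,0,0]],[[0,2,0],[0,0,0]],[[0,0,0],[0,0,0]],[[0,0,0],[0,0,0]],[[0,0,0],[0,0,0]],[[0,0,0],[0,0,0]],[[0,0,0],[0,0,0]]]'
python3 -m inch '[[[0,-10,0],[0,0,0]],[[0,-15,0],[0,0,0]],[[0,-20,0],[0,0,0]],[[0,0,-25],[0,0,0]],[[0,0,-25],[0,0,0]],[[0,0,-20],[0,0,0]],[[-30,-10,-20],[0,0,0]],[[-30,-10,0],[0,0,0]],[[-30,-10,0],[0,0,0]],[[0,0,0],[0,0,0]]]'
python3 - <<'E'
from h import *
st();
c=cam('wrist');save(c,'w6.png')
S=np.array([.604,-.1685]);th=np.radians(216);e=np.array([np.cos(th),np.sin(th)]);t=np.array([-e[1],e[0]]);p=S+.036*e
print('pivot',(proj(c,[*p,.0775])),[np.round((proj(c,[*(p+t*.044*np.sin(a)),.0775+.044*np.cos(a)]))).tolist() for a in(-.55,-.3,0,.1,.55)],'knob',proj(c,[*(S+.14*e),.126]))
cv2.imwrite('pics/w6c.png',cv2.resize(c['im'][80:400,260:580,::-1],None,fx=1.8,fy=1.8))
E
```

```text
time: 22.45
position: [0.5784, -0.1934, 0.1108]
tool_rot: [-2.983, -0.982, -0.002]
ft_force: [-0.5, 0.3, -0.2]
grip_width: 0.002
time: 23.45
position: [0.4576, -0.1884, 0.201]
tool_rot: [-2.985, -0.976, -0.001]
ft_force: [0.4, 0.2, -0.2]
grip_width: 0.003
t 23.45 p [ 457.6 -188.4  201. ] F [ 0.4  0.2 -0.2] w 0.003
[[0.807, 0.591, -0.0], [0.591, -0.807, 0.001], [0.001, -0.001, -1.0]] q [0.12, -0.01, 0.22, 1.85, 0.0, 1.3, -0.6]
pivot [408.13647619 122.37319742] [[388.0, 118.0], [404.0, 118.0], [424.0, 118.0], [430.0, 118.0], [454.0, 119.0]] knob [413.74917353 263.08922092]
```

View pics/w6c.png

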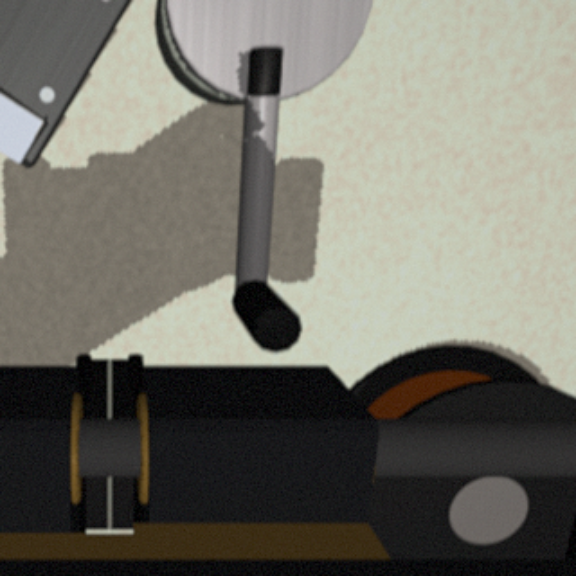

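Run:
```python
from h import *
a=load('scene1');b=cam('scene');save(b,'scene2.png')
for c in(a,b):
    g=c['im'][243:268,212:238].mean(2);print('\n'.join(''.join('#' if v<45 else '+' if v<75 else '.' for v in r) for r in g));print()
```

```text
..........................
..........................
..........................
..........................
........++++..............
.......++++++.............
.......+++++++............
........++++++............
........#++++#+...........
........#++++++...........
........#+++++............
........+++++.............
........+++++.............
........+++++.............
........#++++.............
........+++++.............
........+++#++............
.......+++++++............
........+++++.............
.........++++.............
..........+++.............
..........................
..........................
..........................
..........................

..........................
..........................
..........................
........++++..............
+......++++++.............
++.....#+++#++............
.++....##+++++............
.+++...++++++#+...........
...++...#+#####...........
..+++...#+####+...........
...+++..##+##++...........
....++++###+#+............
......++#+#+#+............
......++#+###+............
........#++#++............
........#+###.............
.......+#####+............
.......+#####+............
........+###++............
.........###+++++.........
.........+#+++............
............+.............
..........................
..........................
..........................
```

Run:
```python
from h import *
out=[]
S=np.array([.604,-.1685]);th=np.radians(216);e=np.array([np.cos(th),np.sin(th)]);t=np.array([-e[1],e[0]]);p=S+.036*e
for n in('w4','w6','scene1','scene2','side0','w1'):
    c=load(n);u=proj(c,[*p,.09]).astype(int);w=22
    im=c['im'][u[1]-w:u[1]+w,u[0]-w:u[0]+w,::-1];k=266/(2*w)
    im=cv2.resize(im,(266,266),interpolation=cv2.INTER_CUBIC).copy()
    for a,col in((-.55,(0,0,255)),(0,(0,255,0)),(.55,(255,0,0))):
        q=(proj(c,[*(p+t*.044*np.sin(a)),.0775+.044*np.cos(a)])-u+w)*k;cv2.circle(im,tuple(int(x) for x in q),3,col,-1)
    q=(proj(c,[*p,.0775])-u+w)*k;cv2.circle(im,tuple(int(x) for x in q),3,(0,255,255),-1)
    out.append(im)
cv2.imwrite('pics/lev.png',np.vstack([np.hstack(out[:3]),np.hstack(out[3:])]))
```

```text
(no output)
```

View pics/lev.png

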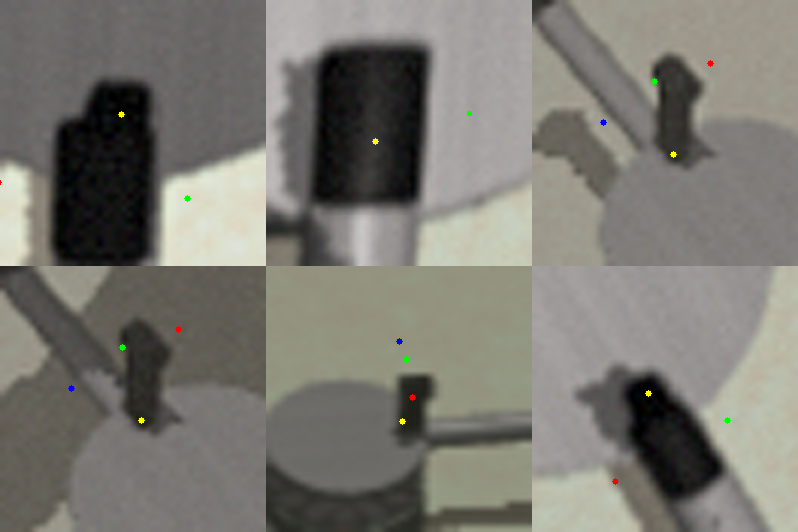

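Run:
```python
from h import *
d=optics.get_image('wrist');T=np.linalg.inv(np.array(d['hand_eye']));print(np.round(np.array(d['hand_eye']),3))
for P in([9.5,0,17],[-9.5,0,17],[0,0,17],[0,0,0],[9.5,43.5,17],[-9.5,43.5,17],[9.5,58,17],[9.5,15,17]):
    p=T[:3,:3]@(np.array(P)/1000)+T[:3,3];print(P,(d['fx']*p[0]/p[2]+d['cx']).round(1),(d['fy']*p[1]/p[2]+d['cy']).round(1))
st()
im=d['image'];cv2.imwrite('pics/f.png',cv2.resize(im[260:400,240:400,::-1],None,fx=4,fy=4))
```

```text
[[ 0.001 -0.964 -0.267  0.074]
 [ 1.     0.001 -0.    -0.001]
 [ 0.001 -0.267  0.964 -0.173]
 [ 0.     0.     0.     1.   ]]
[9.5, 0, 17] 321.5 262.8
[-9.5, 0, 17] 321.4 293.1
[0, 0, 17] 321.5 278.1
[0, 0, 0] 321.5 289.5
[9.5, 43.5, 17] 396.5 262.9
[-9.5, 43.5, 17] 394.6 293.2
[9.5, 58, 17] 421.5 262.9
[9.5, 15, 17] 347.4 262.8
t 23.6 p [ 461.8 -185.9  200.9] F [0.  0.4 0.9] w 0.002
[[0.804, 0.595, 0.002], [0.595, -0.804, 0.002], [0.002, -0.0, -1.0]] q [0.12, -0.0, 0.21, 1.84, -0.0, 1.3, -0.6]
```

View pics/f.png

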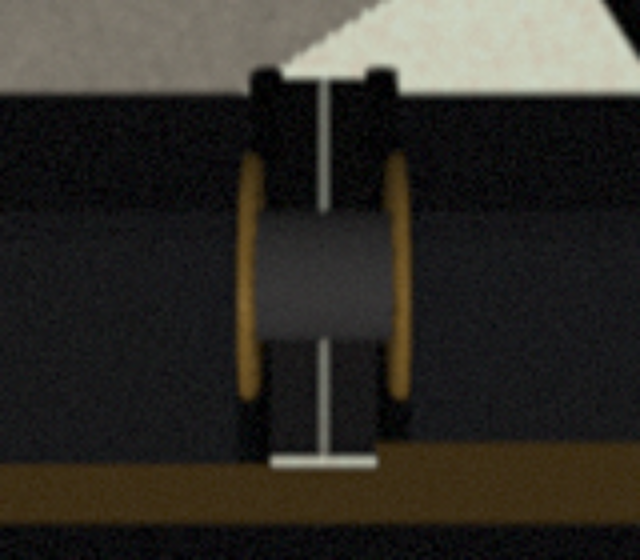

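Run:
```python
from h import *
delta((.538,-.139,.20),np.radians(-54))
```

```text
shift mm [89.2  7.6  1.1]
turn deg [-0.  -0.1  0.5]
```

```bash
python3 -m inch '[[[30,2.5,0],[0,0,0]],[[30,2.5,0],[0,0,0]],[[29,2.5,0],[0,0,0]],[[0,0,25],[0,0,0]],[[0,0,25],[0,0,0]],[[0,0,25],[0,0,0]],[[0,0,25],[0,0,0]],[[0,0,1],[0,0,0]],[[0,0,0],[0,0,0]],[[0,0,0],[0,0,0]]]'
python3 -m inch '[[[0,10,0],[0,0,0]],[[0,10,0],[0,0,0]],[[0,6,0],[0,0,0]],[[0,6,0],[0,0,0]],[[0,5,0],[0,0,0]],[[0,5,0],[0,0,0]],[[0,5,0],[0,0,0]],[[0,5,0],[0,0,0]],[[0,0,0],[0,0,0]],[[0,0,0],[0,0,0]]]'
cat > lev.py <<'E'
from h import *
st();b=cam('scene')
g=b['im'][240:268,200:240].mean(2);print('\n'.join(''.join('#' if v<45 else '+' if v<75 else '.' for v in r) for r in g))
E
python3 lev.py
```

```text
time: 24.6
position: [0.5389, -0.1396, 0.1011]
tool_rot: [2.984, 0.983, 0.005]
ft_force: [-0.2, 0.2, 0.0]
grip_width: 0.003
time: 25.6
position: [0.5685, -0.1818, 0.0996]
tool_rot: [-2.983, -0.982, -0.002]
ft_force: [-0.6, 0.2, -0.2]
grip_width: 0.003
t 25.6 p [ 568.5 -181.8   99.6] F [-0.6  0.2 -0.2] w 0.003
[[0.804, 0.594, 0.001], [0.594, -0.804, 0.001], [0.001, -0.0, -1.0]] q [0.11, 0.29, 0.18, 1.73, -0.06, 1.13, -0.62]
........++++################............
.........+++################............
.......++++++###############............
.....+++++#++###############+...........
..++++++++..+###############+...........
.+++++++.....##++###########+...........
++++++........+..+##########+...........
+++##.............##########+...........
+++........++.....###########...........
+.........+.++++++###########+..........
............++###############+..........
.............################+..........
.........+..+################+..........
..........+..++###########+.............
...........+..+######++#+...............
............+..+#####..+................
............++..+####...................
.............+..++###+..................
..............+..+####+......+...++.+..+
...............++++###++.........+......
................+++####++.+.+.+++...+...
.................+++####+..+....+......+
...................+####+..+.........+.+
.................+..+##++++.....++++.+..
................+....++.+.+......+.+..+.
...............+..++.+.+..++...+++.++...
..........................+.......+..+..
..................++...+.+.+........+..+
```

```bash
python3 -m inch '[[[0,3,0],[0,0,0]],[[0,3,0],[0,0,0]],[[0,3,0],[0,0,0]],[[0,3,0],[0,0,0]],[[0,0,0],[0,0,0]],[[0,0,0],[0,0,0]],[[0,0,0],[0,0,0]],[[0,0,0],[0,0,0]],[[0,0,0],[0,0,0]],[[0,0,0],[0,0,0]]]'
python3 lev.py
python3 -m inch '[[[0,-5,0],[0,0,0]],[[0,-8,0],[0,0,0]],[[0,-10,0],[0,0,0]],[[0,-10,0],[0,0,0]],[[0,-10,0],[0,0,0]],[[0,-10,0],[0,0,0]],[[0,0,0],[0,0,0]],[[0,0,0],[0,0,0]],[[0,0,0],[0,0,0]],[[0,0,0],[0,0,0]]]'
python3 lev.py
```

```text
time: 26.65
position: [0.5756, -0.1919, 0.0998]
tool_rot: [-2.984, -0.982, -0.002]
ft_force: [-0.3, 1.9, -0.8]
grip_width: 0.009
t 26.65 p [ 575.6 -191.9   99.8] F [-0.3  1.9 -0.8] w 0.009
[[0.805, 0.594, 0.001], [0.594, -0.805, 0.001], [0.001, 0.0, -1.0]] q [0.12, 0.31, 0.19, 1.71, -0.06, 1.14, -0.61]
.########+##############+...............
..+++####+#############+................
...#++#################+................
...++++################.................
...++++################.................
..++++++###############.................
++++#+++###############.................
++#+...################.................
++......##+.+##########.................
+.......+....##########+................
.............###########+...............
.............###########................
.............+##########+...............
..............+#########+...............
......+...##+..+########+...............
....+..++#####++######+.................
.+.....++############...................
........+##########+..........+.+.......
....+++..+#######+...........++.+...+..+
.....++...+######
[... 1102 characters left out ...]
...
........................................
........................................
........................................
..........+#+...........................
.........####++.........................
.+.......######+........................
.........###+####.......................
..........#######..........++.++.+..+.+.
..........++##+##+......++....++........
............+#####...+.+.+.......+++++.+
.........+...+#+###++......+.+++...+....
..........+...+#####++....+.+.....+.+..+
............+.++#####++....++....+..+...
............++.++####++........+++++.+..
.................++##++.+..+...+...+....
..............+...+++...+.......+.+...+.
...................................++..+
```

Lever now leans left (tip ≈ (211,255)), flipped positive. Raise, back off, and measure the knob.

```bash
python3 -m inch '[[[0,0,-20],[0,0,0]],[[0,0,-25],[0,0,0]],[[0,0,-25],[0,0,0]],[[-25,0,-20],[0,0,0]],[[-30,0,0],[0,0,0]],[[-30,0,0],[0,0,0]],[[0,0,0],[0,0,0]],[[0,0,0],[0,0,0]],[[0,0,0],[0,0,0]],[[0,0,0],[0,0,0]]]' 0.45 15
cat > knob.py <<'E'
from h import *
st();c=cam('wrist');save(c,'wk.png')
g=cv2.GaussianBlur(c['im'],(3,3),0).max(2)
S=np.array([.604,-.1685])
m=g<45; m[275:]=0
for b in blobs(m,150):
    X=ray(c,b[0],.101)[:2]
    r=np.linalg.norm(X-S); print(b,(X*1000).round(1),'r',round(r*1000,1),'deg',round(np.degrees(np.arctan2(*(X-S)[::-1]))%360,1))
E
python3 knob.py
```

```text
time: 28.75
position: [0.4763, -0.1984, 0.1894]
tool_rot: [-2.982, -0.984, -0.001]
ft_force: [-0.5, -0.5, -0.2]
grip_width: 0.549
t 28.75 p [ 476.3 -198.4  189.4] F [-0.5 -0.5 -0.2] w 0.549
[[0.803, 0.595, 0.0], [0.595, -0.803, 0.001], [0.001, -0.001, -1.0]] q [0.13, 0.04, 0.22, 1.82, -0.01, 1.28, -0.58]
([13.3, 13.2], [0, 0, 32, 32, 779]) [482.6  61.5] r 260.0 deg 117.8
([413.5, 130.4], [393, 115, 41, 29, 744]) [ 584.8 -200.3] r 37.1 deg 238.9
([425.1, 262.2], [408, 246, 41, 29, 788]) [ 514.4 -273. ] r 137.7 deg 229.4
```

```bash
python3 -m inch '[[[-5.3,27.8,0],[0,0,0]],[[-5.3,27.8,0],[0,0,0]],[[-5.3,27.8,0],[0,0,0]],[[0,0,0],[0,0,-6.5]],[[0,0,0],[0,0,-6.5]],[[0,0,0],[0,0,0]],[[0,0,0],[0,0,0]],[[0,0,0],[0,0,0]],[[0,0,0],[0,0,0]],[[0,0,0],[0,0,0]]]'
cat > rt.py <<'E'
from h import *
import sys
st();S=np.array([.604,-.1685]);s=ctrl.get_state();d=np.array(s['position'][:2])-S
r=R.from_rotvec(s['tool_rot']).as_matrix();e=d/np.linalg.norm(d);t=np.array([-e[1],e[0]])
F=np.array(s['ft_force'][:2])
print('TCP r',np.linalg.norm(d)*1000,'deg',np.degrees(np.arctan2(d[1],d[0]))%360,'handle rad',np.arctan2(d[1],d[0])%(2*np.pi)-np.radians(219.1),'tooly-tangent deg',np.degrees(np.arctan2(r[1,1],r[0,1])-np.arctan2(t[1],t[0])),'Ft',F@t,'Fr',F@e)
E
python3 rt.py
python3 - <<'E'
from h import *
delta((.5131,-.275,.100),np.radians(-40.5))
E
```

```text
time: 29.8
position: [0.5124, -0.2757, 0.1897]
tool_rot: [-2.853, -1.313, -0.002]
ft_force: [-0.2, 0.1, 0.7]
grip_width: 0.554
t 29.8 p [ 512.4 -275.7  189.7] F [-0.2  0.1  0.7] w 0.554
[[0.651, 0.759, 0.001], [0.759, -0.651, 0.001], [0.002, -0.0, -1.0]] q [0.22, 0.19, 0.26, 1.67, -0.05, 1.3, -0.22]
TCP r 141.00718816943265 deg 229.46943991860837 handle rad 0.18098086816744896 tooly-tangent deg -0.05390805703743216 Ft -0.21945145945258288 Fr 0.0877304579247274
shift mm [ 0.9  0.1 89.7]
turn deg [-0.  -0.1 -0.1]
```

Descend, close on the knob, then the first part-stroke.

```bash
python3 -m inch '[[[1,0,20],[0,0,0]],[[0,0,20],[0,0,0]],[[0,0,20],[0,0,0]],[[0,0,20],[0,0,0]],[[0,0,10],[0,0,0]],[[0,0,0],[0,0,0]],[[0,0,0],[0,0,0]],[[0,0,0],[0,0,0]],[[0,0,0],[0,0,0]],[[0,0,0],[0,0,0]]]' && python3 -m inch '[[[0,0,0],[0,0,0]],[[0,0,0],[0,0,0]],[[0,0,0],[0,0,0]],[[0,0,0],[0,0,0]],[[0,0,0],[0,0,0]],[[0,0,0],[0,0,0]],[[0,0,0],[0,0,0]],[[0,0,0],[0,0,0]],[[0,0,0],[0,0,0]],[[0,0,0],[0,0,0]]]' 1 20
python3 rt.py
```

```text
time: 30.8
position: [0.5135, -0.2751, 0.1003]
tool_rot: [2.854, 1.314, 0.003]
ft_force: [0.1, 0.1, -0.2]
grip_width: 0.546
time: 31.8
position: [0.5131, -0.2751, 0.0996]
tool_rot: [-2.853, -1.313, -0.002]
ft_force: [1.5, -1.2, -0.9]
grip_width: 0.241
t 31.8 p [ 513.1 -275.1   99.6] F [ 1.5 -1.2 -0.9] w 0.241
[[0.65, 0.76, 0.001], [0.76, -0.65, 0.001], [0.001, 0.0, -1.0]] q [0.23, 0.26, 0.25, 1.77, -0.07, 1.12, -0.2]
TCP r 140.05491947036137 deg 229.53906802807907 handle rad 0.18219610792965124 tooly-tangent deg -0.10040908246733808 Ft 1.9369431518093163 Fr -0.04089805970441767
```

```bash
python3 -m inch '[[[0.5,12.2,0],[0,0,-5]],[[0.5,12.2,0],[0,0,-5]],[[0.5,12.2,0],[0,0,-5]],[[0.5,12.2,0],[0,0,-5]],[[0,0,0],[0,0,0]],[[0.5,-12.2,0],[0,0,5]],[[0.5,-12.2,0],[0,0,5]],[[0.5,-12.2,0],[0,0,5]],[[0.5,-12.2,0],[0,0,5]],[[0.5,-12.2,0],[0,0,5]]]' >/dev/null
python3 rt.py
```

```text
t 32.8 p [ 503.7 -266.3   99.5] F [ 2.9  0.3 -0.4] w 0.242
[[0.718, 0.696, 0.002], [0.696, -0.718, 0.001], [0.002, 0.001, -1.0]] q [0.21, 0.23, 0.27, 1.8, -0.07, 1.12, -0.3]
TCP r 140.10835416175365 deg 224.2957760883194 handle rad 0.09068339993756513 tooly-tangent deg -0.20675543627478296 Ft 1.8711735683984083 Fr -2.2861064020009123
```

```bash
python3 -m inch '[[[0.75,-14.6,0],[0,0,6]],[[0.75,-14.6,0],[0,0,6]],[[0.75,-14.6,0],[0,0,6]],[[0.75,-14.6,0],[0,0,6]],[[0.75,-14.6,0],[0,0,6]],[[0.75,-14.6,0],[0,0,6]],[[0,0,0],[0,0,0]],[[0.75,14.6,0],[0,0,-6]],[[0.75,14.6,0],[0,0,-6]],[[0.75,14.6,0],[0,0,-6]]]' >/dev/null
python3 rt.py;python3 -m inch '[[[0.75,14.6,0],[0,0,-6]],[[0.75,14.6,0],[0,0,-6]],[[0.75,14.6,0],[0,0,-6]],[[0.75,14.6,0],[0,0,-6]],[[0.75,14.6,0],[0,0,-6]],[[0.75,14.6,0],[0,0,-6]],[[0.75,14.6,0],[0,0,-6]],[[0,0,0],[0,0,0]],[[0,0,0],[0,0,0]],[[0,0,0],[0,0,0]]]' >/dev/null
python3 rt.py
cat > bar.py <<'E'
from h import *
b=cam('scene');save(b,'bar.png')
a=.071;X=np.array([np.cos(a),np.sin(a),0]);Y=np.array([-X[1],X[0],0]);O=np.array([.5625,-.017,.036])
g=cv2.cvtColor(b['im'],cv2.COLOR_RGB2GRAY).astype(float)
xs=np.arange(.05,.16,.001)
P=[];
for y in (-.05,-.03,.0,.03,.05):
    v=[]
    for x in xs:
        q=proj(b,O+x*X+y*Y); v.append(cv2.getRectSubPix(g.astype(np.float32),(1,1),(float(q[0]),float(q[1])))[0,0])
    v=np.array(v);d=np.convolve(v,[1,1,1,0,-1,-1,-1],'same');k=np.argmax(d[4:60])+4
    P.append(round(xs[k],3))
print('bar edge x (closed .070, open .094):',P)
E
python3 bar.py
```

```text
t 33.8 p [ 478.4 -230.2   99.6] F [0.3 4.7 1.6] w 0.247
[[0.893, 0.451, 0.0], [0.451, -0.893, 0.004], [0.002, -0.004, -1.0]] q [0.14, 0.16, 0.29, 1.89, -0.05, 1.1, -0.66]
TCP r 139.98406961682625 deg 206.1585633251604 handle rad -0.22587067991429777 tooly-tangent deg 0.637734529002521 Ft -4.110880276118682 Fr -2.3945328256404843
t 34.8 p [ 552.  -298.2   99.6] F [0.9 2.9 0.8] w 0.239
[[0.368, 0.93, 0.001], [0.93, -0.368, 0.002], [0.003, -0.0, -1.0]] q [0.27, 0.35, 0.22, 1.65, -0.09, 1.15, 0.14]
TCP r 139.73279509278535 deg 248.13569502382154 handle rad 0.5067684787706188 tooly-tangent deg 0.2630136687608937 Ft -0.2766514829878508 Fr -2.982329800875914
bar edge x (closed .070, open .094): [np.float64(0.078), np.float64(0.078), np.float64(0.079), np.float64(0.079), np.float64(0.079)]
```

```bash
sed -i "s/b=cam('scene')/import sys\nb=cam('scene') if len(sys.argv)<2 else load('scene0')/" bar.py; python3 bar.py 0
python3 -m inch '[[[0.75,-14.6,0],[0,0,6]],[[0.75,-14.6,0],[0,0,6]],[[0.75,-14.6,0],[0,0,6]],[[0.75,-14.6,0],[0,0,6]],[[0.75,-14.6,0],[0,0,6]],[[0.75,-14.6,0],[0,0,6]],[[0.75,-14.6,0],[0,0,6]],[[0.75,-14.6,0],[0,0,6]],[[0.75,-14.6,0],[0,0,6]],[[0.75,-14.6,0],[0,0,6]]]' >/dev/null;python3 rt.py
python3 -m inch '[[[0.75,14.6,0],[0,0,-6]],[[0.75,14.6,0],[0,0,-6]],[[0.75,14.6,0],[0,0,-6]],[[0.75,14.6,0],[0,0,-6]],[[0.75,14.6,0],[0,0,-6]],[[0.75,14.6,0],[0,0,-6]],[[0.75,14.6,0],[0,0,-6]],[[0.75,14.6,0],[0,0,-6]],[[0.75,14.6,0],[0,0,-6]],[[0.75,14.6,0],[0,0,-6]]]' >/dev/null;python3 rt.py;python3 bar.py
```

```text
bar edge x (closed .070, open .094): [np.float64(0.068), np.float64(0.069), np.float64(0.068), np.float64(0.068), np.float64(0.068)]
t 35.85 p [ 465.9 -190.1   99.5] F [ 6.8 -0.4 -4.4] w 0.245
[[0.99, 0.141, 0.004], [0.141, -0.99, -0.0], [0.004, 0.001, -1.0]] q [0.06, 0.09, 0.29, 1.96, -0.03, 1.09, -1.07]
TCP r 139.7957171255521 deg 188.89984819143586 handle rad -0.5270920836615645 tooly-tangent deg -0.7709864348569456 Ft 1.445879859612186 Fr -6.663572485236343
t 36.85 p [ 551.2 -298.    99.5] F [-1.7  6.6  4.1] w 0.238
[[0.364, 0.931, -0.001], [0.931, -0.364, 0.004], [0.003, -0.003, -1.0]] q [0.26, 0.35, 0.24, 1.65, -0.09, 1.15, 0.15]
TCP r 139.82747987928394 deg 247.81506500881483 handle rad 0.5011724293280331 tooly-tangent deg 0.827445635130449 Ft -4.094819400152407 Fr -5.409525834143868
bar edge x (closed .070, open .094): [np.float64(0.087), np.float64(0.086), np.float64(0.087), np.float64(0.086), np.float64(0.087)]
```

```bash
python3 -m inch '[[[0.75,-14.6,0],[0,0,6]],[[0.75,-14.6,0],[0,0,6]],[[0.75,-14.6,0],[0,0,6]],[[0.75,-14.6,0],[0,0,6]],[[0.75,-14.6,0],[0,0,6]],[[0.75,-14.6,0],[0,0,6]],[[0.75,-14.6,0],[0,0,6]],[[0.75,-14.6,0],[0,0,6]],[[0.75,-14.6,0],[0,0,6]],[[0.75,-14.6,0],[0,0,6]]]' >/dev/null;python3 rt.py
python3 -m inch '[[[0.75,14.6,0],[0,0,-6]],[[0.75,14.6,0],[0,0,-6]],[[0.75,14.6,0],[0,0,-6]],[[0.75,14.6,0],[0,0,-6]],[[0.75,14.6,0],[0,0,-6]],[[0.5,12.2,0],[0,0,-5]],[[0,0,0],[0,0,0]],[[0,0,0],[0,0,0]],[[0,0,0],[0,0,0]],[[0,0,0],[0,0,0]]]' >/dev/null;python3 rt.py;python3 bar.py
```

```text
t 37.9 p [ 465.9 -190.    99.5] F [ 6.4  0.4 -5. ] w 0.243
[[0.99, 0.14, 0.005], [0.14, -0.99, -0.0], [0.005, 0.001, -1.0]] q [0.05, 0.09, 0.3, 1.96, -0.03, 1.09, -1.07]
TCP r 139.7749017825059 deg 188.86422609704456 handle rad -0.5277138064951492 tooly-tangent deg -0.8030345455112973 Ft 0.553309576033737 Fr -6.439780123297999
t 38.9 p [ 502.5 -264.9   99.5] F [ 4.6  3.6 -1.1] w 0.245
[[0.727, 0.686, 0.003], [0.686, -0.727, 0.001], [0.003, 0.001, -1.0]] q [0.17, 0.23, 0.31, 1.81, -0.08, 1.11, -0.31]
TCP r 140.01610803472695 deg 223.51387742192506 handle rad 0.07703669379203104 tooly-tangent deg -0.16142248179354224 Ft 0.5191300938100566 Fr -5.84302786248705
bar edge x (closed .070, open .094): [np.float64(0.086), np.float64(0.086), np.float64(0.086), np.float64(0.086), np.float64(0.086)]
```

```bash
python3 -m inch '[[[0.3,9.8,0],[0,0,-4]],[[0.3,9.8,0],[0,0,-4]],[[0.3,9.8,0],[0,0,-4]],[[0.3,9.8,0],[0,0,-4]],[[0.3,9.8,0],[0,0,-4]],[[0.3,9.8,0],[0,0,-4]],[[0,0,0],[0,0,0]],[[0,0,0],[0,0,0]],[[0,0,0],[0,0,0]],[[0,0,0],[0,0,0]]]' >/dev/null;python3 rt.py;python3 bar.py
```

```text
t 39.95 p [ 549.8 -297.4   99.5] F [ 1.9  5.6 -0.8] w 0.245
[[0.385, 0.923, 0.002], [0.923, -0.385, 0.003], [0.003, 0.001, -1.0]] q [0.25, 0.35, 0.26, 1.66, -0.1, 1.15, 0.13]
TCP r 139.80283304839125 deg 247.20125502639064 handle rad 0.4904594241531228 tooly-tangent deg 0.1311295214240116 Ft -0.41587399999477503 Fr -5.909620696696974
bar edge x (closed .070, open .094): [np.float64(0.086), np.float64(0.086), np.float64(0.086), np.float64(0.086), np.float64(0.086)]
```

Run:
```python
from h import *
b=load('bar');cv2.imwrite('pics/bar_c.png',cv2.resize(b['im'][200:340,170:360,::-1],None,fx=4,fy=4,interpolation=cv2.INTER_CUBIC))
```

View pics/bar_c.png

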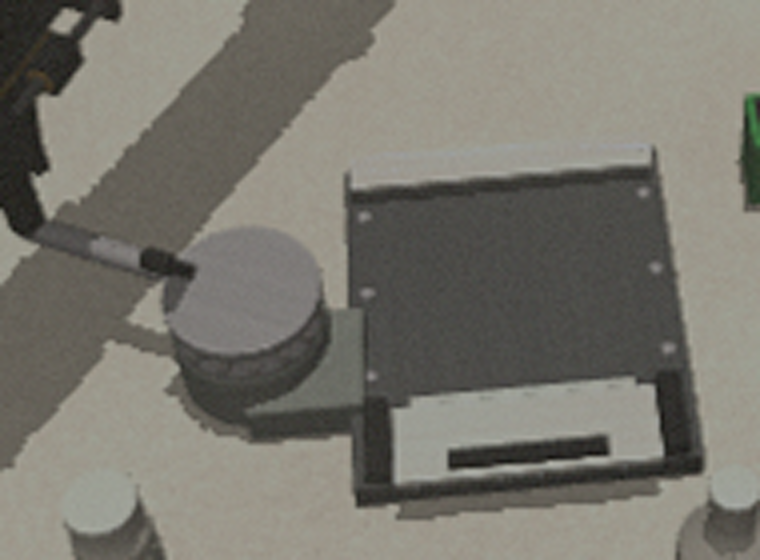

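Run:
```python
from h import *
a=.071;X=np.array([np.cos(a),np.sin(a),0]);Y=np.array([-X[1],X[0],0]);O=np.array([.5625,-.017,.036])
for n,pts in(('bar',[(525,392),(525,478)]),):
    b=load(n)
    for u,v in pts: print(n,((ray(b,(u/4+170-.3,v/4+200-.3),.036)-O)@X).round(4))
b=load('scene0')
for u,v in[(301,252),(305,297)]: print('scene0',((ray(b,(u/2.5+180-.3,v/2.5+190-.3),.036)-O)@X).round(4))
for n in('scene0','bar'):
    b=load(n);g=b['im'].mean(2)
    for y in(-.03,.03):
        print(n,' '.join(str(int(g[int(round(q[1])),int(round(q[0]))])) for x in np.arange(.06,.15,.002) for q in[proj(b,O+x*X+y*Y)]))
```

```text
bar 0.0902
bar 0.1468
scene0 0.0701
scene0 0.1193
scene0 66 63 66 66 88 137 137 144 143 144 144 139 144 144 140 140 143 143 144 107 52 52 43 38 43 43 29 135 149 149 100 56 48 44 50 58 66 66 69 69 72 72 54 42 42
scene0 68 68 66 62 134 134 144 140 140 138 139 139 139 139 140 140 140 140 146 146 89 40 37 37 42 26 23 60 139 96 96 76 59 41 41 63 71 69 62 62 69 66 46 46 38
bar 72 73 74 74 74 77 77 78 75 74 74 76 71 71 148 156 154 154 154 151 154 154 154 154 152 152 150 154 155 155 160 120 60 63 45 46 39 39 40 147 162 162 109 59 50
bar 78 78 73 69 70 70 74 73 73 77 74 70 70 107 150 150 145 152 153 153 153 151 154 154 153 153 151 153 155 154 154 158 95 43 43 40 43 34 127 127 161 105 62 62 48
```

Run:
```python
from h import *
b=load('bar');S=np.array([.604,-.1685]);th=np.radians(247.2);e=np.array([np.cos(th),np.sin(th)]);t=np.array([-e[1],e[0]]);p=S+.036*e
f=lambda q:((q-np.array([170,200]))*4).round().tolist()
print(f(proj(b,[*p,.0775])),[f(proj(b,[*(p+t*.044*np.sin(a)),.0775+.044*np.cos(a)])) for a in(-.55,0,.1,.3,.55)])
# image shift of bar edges: slot & back between scene0 and now, sub-pixel
a=.071;X=np.array([np.cos(a),np.sin(a),0]);Y=np.array([-X[1],X[0],0]);O=np.array([.5625,-.017,.036])
xs=np.arange(.05,.17,.0005)
V={}
for n in('scene0','bar'):
    c=load(n);g=cv2.GaussianBlur(c['im'],(3,3),0).mean(2).astype(np.float32)
    V[n]=np.mean([[cv2.getRectSubPix(g,(1,1),tuple(float(w) for w in proj(c,O+x*X+y*Y)))[0,0] for x in xs] for y in(-.03,-.02,-.01,0,.01,.02,.03)],0)
    d=np.gradient(V[n]);ix=[i for i in range(2,len(d)-2) if abs(d[i])>3 and abs(d[i])==max(abs(d[i-2:i+3]))]
    print(n,[(round(float(xs[i]),4),round(float(d[i]),1)) for i in ix])
```

```text
[186.0, 272.0] [[194.0, 201.0], [173.0, 224.0], [169.0, 230.0], [162.0, 243.0], [155.0, 262.0]]
scene0 [(0.0685, 6.1), (0.1, -7.4), (0.113, 8.6), (0.12, -6.2), (0.155, 7.8)]
bar [(0.086, 6.3), (0.1235, -8.1), (0.1365, 9.6), (0.1435, -7.2), (0.154, 4.3), (0.166, 5.0)]
```

```bash
cat > slot.py <<'E'
from h import *
a=.071;X=np.array([np.cos(a),np.sin(a),0]);Y=np.array([-X[1],X[0],0]);O=np.array([.5625,-.017,.036])
xs=np.arange(.05,.17,.0005)
c=cam('scene');save(c,'bar.png');g=cv2.GaussianBlur(c['im'],(3,3),0).mean(2).astype(np.float32)
v=np.mean([[cv2.getRectSubPix(g,(1,1),tuple(float(w) for w in proj(c,O+x*X+y*Y)))[0,0] for x in xs] for y in(-.03,-.02,-.01,0,.01,.02,.03)],0)
d=np.gradient(v);print('edges (closed: .0685 .100 .113 .120)',[(round(float(xs[i]),4),round(float(d[i]),1)) for i in range(2,len(d)-2) if abs(d[i])>3 and abs(d[i])==max(abs(d[i-2:i+3]))])
E
python3 -m inch '[[[0.75,-14.6,0],[0,0,6]],[[0.75,-14.6,0],[0,0,6]],[[0.75,-14.6,0],[0,0,6]],[[0.75,-14.6,0],[0,0,6]],[[0.75,-14.6,0],[0,0,6]],[[0.75,-14.6,0],[0,0,6]],[[0.75,-14.6,0],[0,0,6]],[[0.75,-14.6,0],[0,0,6]],[[0.75,-14.6,0],[0,0,6]],[[0,0,0],[0,0,0]]]' 1 30 >/dev/null;python3 rt.py
python3 -m inch '[[[0.75,14.6,0],[0,0,-6]],[[0.75,14.6,0],[0,0,-6]],[[0.75,14.6,0],[0,0,-6]],[[0.75,14.6,0],[0,0,-6]],[[0.75,14.6,0],[0,0,-6]],[[0.3,9.8,0],[0,0,-4]],[[0.3,9.8,0],[0,0,-4]],[[0.1,4.9,0],[0,0,-2]],[[0.1,4.9,0],[0,0,-2]],[[0.1,4.9,0],[0,0,-2]]]' >/dev/null;python3 rt.py;python3 slot.py
```

```text
t 41.0 p [ 467.9 -200.7   99.5] F [ 3.8  2.2 -3.3] w 0.241
[[0.973, 0.23, 0.004], [0.23, -0.973, 0.001], [0.004, -0.0, -1.0]] q [0.05, 0.11, 0.32, 1.95, -0.04, 1.09, -0.95]
TCP r 139.8305174740408 deg 193.30819894344864 handle rad -0.45015184845617373 tooly-tangent deg -0.03987421282052721 Ft -1.2365493930680362 Fr -4.22256738596759
t 42.0 p [ 524.5 -284.1   99.6] F [-10.5  12.5  13.3] w 0.242
[[0.539, 0.842, -0.007], [0.842, -0.539, 0.008], [0.004, -0.01, -1.0]] q [0.21, 0.3, 0.29, 1.73, -0.1, 1.14, -0.04]
TCP r 140.2860652372131 deg 235.48772163564828 handle rad 0.28601969944237293 tooly-tangent deg 1.912461735551386 Ft -15.708788554691454 Fr -4.313373430687405
edges (closed: .0685 .100 .113 .120) [(0.0855, 6.2), (0.124, -8.1), (0.137, 9.5), (0.144, -7.0), (0.154, 4.2), (0.166, 5.0)]
```

The stop is reached (Ft −15.7 N, slot edges moved 24.0 mm): bar fully open. Release the knob and go to the plate.

```bash
python3 -m inch '[[[0,-5,0],[0,0,2]],[[0,-5,0],[0,0,2]],[[0,0,0],[0,0,0]],[[0,0,0],[0,0,0]],[[0,0,0],[0,0,0]],[[0,0,0],[0,0,0]],[[0,0,0],[0,0,0]],[[0,0,0],[0,0,0]],[[0,0,0],[0,0,0]],[[0,0,0],[0,0,0]]]' >/dev/null; python3 rt.py
python3 -m inch '[[[0,0,0],[0,0,0]],[[0,0,0],[0,0,0]],[[0,0,0],[0,0,0]],[[0,0,-10],[0,0,0]],[[0,0,-20],[0,0,0]],[[0,0,-25],[0,0,0]],[[0,0,-25],[0,0,0]],[[0,0,-25],[0,0,0]],[[0,0,0],[0,0,0]],[[0,0,0],[0,0,0]]]' 0.5 50 >/dev/null
python3 - <<'E'
from h import *
st();delta((.420,.290,.22),-.063)
E
```

```text
t 43.05 p [ 518.5 -279.6   99.6] F [-1.8  6.2  5.8] w 0.242
[[0.597, 0.802, -0.001], [0.802, -0.597, 0.005], [0.003, -0.004, -1.0]] q [0.19, 0.28, 0.3, 1.75, -0.09, 1.13, -0.11]
TCP r 140.24929855712352 deg 232.41806960650604 handle rad 0.23244416464331596 tooly-tangent deg 0.942313386566267 Ft -5.186478390863326 Fr -3.798197027208054
t 44.05 p [ 519.7 -283.3  205.3] F [-1.   0.4 -0.2] w 0.5
[[0.596, 0.803, 0.002], [0.803, -0.596, 0.0], [0.002, 0.002, -1.0]] q [0.18, 0.2, 0.31, 1.62, -0.06, 1.33, -0.13]
shift mm [ 400.7 -421.9  -14.7]
turn deg [  0.1  -0.1 -33. ]
```

```bash
python3 -m inch '[[[28.6,-30.1,-1],[0,0,0]],[[28.6,-30.1,-1],[0,0,0]],[[28.6,-30.1,-1],[0,0,0]],[[28.6,-30.1,-1],[0,0,0]],[[28.6,-30.1,-1],[0,0,0]],[[28.6,-30.1,-1],[0,0,0]],[[28.6,-30.1,-1],[0,0,0]],[[28.6,-30.1,-1],[0,0,0]],[[28.6,-30.1,-1],[0,0,0]],[[28.6,-30.1,-1],[0,0,0]]]' >/dev/null
python3 -m inch '[[[28.6,-30.1,-1],[0,0,0]],[[28.6,-30.1,-1],[0,0,0]],[[28.6,-30.1,-1],[0,0,0]],[[28.6,-30.1,-1],[0,0,0]],[[0,0,0],[0,0,-8.25]],[[0,0,0],[0,0,-8.25]],[[0,0,0],[0,0,-8.25]],[[0,0,0],[0,0,-8.25]],[[0,0,0],[0,0,0]],[[0,0,0],[0,0,0]]]' >/dev/null
python3 - <<'E'
from h import *
st();c=cam('wrist');save(c,'w7.png')
E
```

```text
t 46.05 p [419.3 289.7 218.3] F [-0.2 -0.5  0.4] w 0.499
[[0.066, 0.998, -0.001], [0.998, -0.066, 0.0], [0.0, -0.001, -1.0]] q [-0.39, 0.03, -0.27, 1.77, 0.01, 1.34, -0.73]
```

View pics/w7.png

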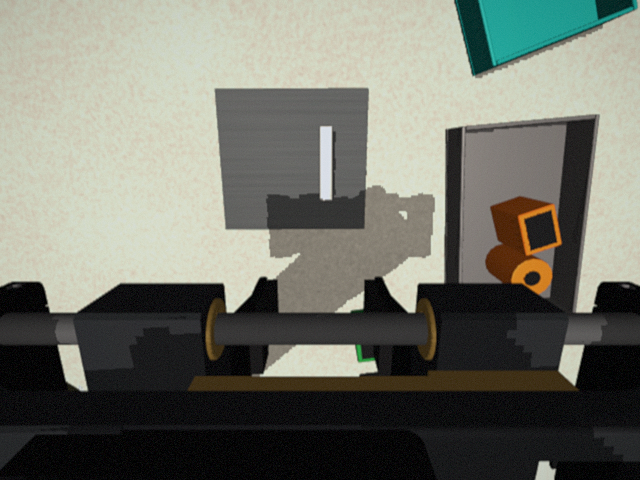

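Plate corners (215,89),(368,88),(364,229),(225,229), grip-bar top at (326,163); both prints stand upright in the grey tray.

Run:
```python
from h import *
c=load('w7')
p=[ray(c,u,.005)[:2]*1000 for u in((215,89),(368,88),(364.5,229),(225,229))]
print(np.round(p,1),'x len',np.linalg.norm(p[1]-p[0]),np.linalg.norm(p[2]-p[3]),'y len',np.linalg.norm(p[0]-p[3]),np.linalg.norm(p[1]-p[2]))
print('yaw x',[np.arctan2(*(b-a)[::-1]).round(3) for a,b in((p[0],p[1]),(p[3],p[2]))],'y',[np.arctan2(-(b-a)[0],(b-a)[1]).round(3) for a,b in((p[3],p[0]),(p[2],p[1]))],'centre',np.mean(p,0))
h=c['im'][110:215,300:350].min(2);m=h>175
n,l,s,ce=cv2.connectedComponentsWithStats(m.astype(np.uint8));print(s[1:],ce[1:]+[300,110])
k=max(range(1,n),key=lambda i:s[i,4]) ;g=ray(c,ce[k]+[300,110],.055)*1000;print('grip',g)
delta((g[0]/1000,g[1]/1000,.20),-.063)
```

```text
[[318.9 429.4]
 [476.7 420.1]
 [468.5 271.1]
 [308.7 281.4]] x len 158.04965577888777 160.06035238069416 y len 148.33098879684312 149.18844235817392
yaw x [np.float64(-0.059), np.float64(-0.064)] y [np.float64(-0.068), np.float64(-0.055)] centre [393.19404689 350.51737309]
[[ 20  16  12  74 829]] [[325.2774427 161.4800965]]
grip [427.69820356 351.06755471  55.        ]
shift mm [61.7  4.3 18.6]
turn deg [-0.  -0.  -0.1]
```

```bash
python3 -m inch '[[[30,2.4,0],[0,0,0]],[[30.3,2.3,0],[0,0,0]],[[0,0,25],[0,0,0]],[[0,0,25],[0,0,0]],[[0,0,25],[0,0,0]],[[0,0,25],[0,0,0]],[[0,0,25],[0,0,0]],[[0,0,25],[0,0,0]],[[0,0,16],[0,0,0]],[[0,0,12],[0,0,0]]]' 0.5 50
python3 -m inch '[[[0,0,0],[0,0,0]],[[0,0,0],[0,0,0]],[[0,0,0],[0,0,0]],[[0,0,0],[0,0,0]],[[0,0,0],[0,0,0]],[[0,0,0],[0,0,0]],[[0,0,0],[0,0,0]],[[0,0,0],[0,0,0]],[[0,0,0],[0,0,0]],[[0,0,0],[0,0,0]]]' 1 55
python3 - <<'E'
from h import *
st()
E
```

```text
time: 47.1
position: [0.4275, 0.3495, 0.0396]
tool_rot: [-2.291, -2.149, 0.001]
ft_force: [-0.3, 0.0, 0.3]
grip_width: 0.497
time: 48.1
position: [0.429, 0.3515, 0.0436]
tool_rot: [-2.289, -2.151, -0.007]
ft_force: [-2.1, -0.1, 10.0]
grip_width: 0.007
t 48.1 p [429.  351.5  43.6] F [-2.1 -0.1 10. ] w 0.007
[[0.062, 0.998, 0.003], [0.998, -0.062, 0.003], [0.004, 0.003, -1.0]] q [-0.46, 0.28, -0.31, 1.87, 0.1, 1.0, -0.87]
```

The fingers closed empty on top of the bar (Fz 10 N at TCP z 43.6, bar top 55). So the real tips sit about 11 mm behind the TCP, not 17 mm ahead, which also explains the first lever miss. Raise, reopen and go 30 mm deeper.

```bash
python3 -m inch '[[[0,0,-10],[0,0,0]],[[0,0,-20],[0,0,0]],[[0,0,-20],[0,0,0]],[[-30,0,-30],[0,0,0]],[[-30,0,-30],[0,0,0]],[[0,0,-30],[0,0,0]],[[0,0,0],[0,0,0]],[[0,0,0],[0,0,0]],[[0,0,0],[0,0,0]],[[0,0,0],[0,0,0]]]' 0.5 55
python3 - <<'E'
from h import *
st();c=cam('wrist');save(c,'w8.png')
im=c['im'];g=cv2.cvtColor(im,cv2.COLOR_RGB2HSV)
m=im[60:260,180:420].min(2)>165
for b in blobs(m,300):
  if b[1][2]<40:
    u=np.array(b[0])+[180,60];print(b,'grip',ray(c,u,.055)*1000)
d=(im[40:275,150:420].max(2)<125).astype(np.uint8);cs,_=cv2.findContours(d,cv2.RETR_EXTERNAL,2)
for k in cs:
    if cv2.contourArea(k)>5000:
        q=cv2.boxPoints(cv2.minAreaRect(k))+[150,40];print(np.round(q),np.round([ray(c,u,.005)[:2]*1000 for u in q]))
E
```

```text
time: 49.1
position: [0.4234, 0.29, 0.1798]
tool_rot: [-2.288, -2.151, 0.002]
ft_force: [0.0, 0.1, 1.0]
grip_width: 0.497
t 49.1 p [423.4 290.  179.8] F [0.  0.1 1. ] w 0.497
[[0.061, 0.998, -0.002], [0.998, -0.061, -0.0], [-0.0, -0.002, -1.0]] q [-0.38, 0.06, -0.28, 1.82, 0.02, 1.26, -0.73]
([144.0, 104.9], [138, 64, 13, 83, 1069]) grip [429.86414265 350.03752172  55.        ]
[[202.  82.]
 [371.  82.]
 [371. 238.]
 [202. 238.]] [[322. 429.]
 [478. 420.]
 [475. 271.]
 [299. 281.]]
```

```bash
python3 -m inch '[[[30,1,0],[0,0,0]],[[29.7,1,0],[0,0,0]],[[0,0,25],[0,0,0]],[[0,0,25],[0,0,0]],[[0,0,25],[0,0,0]],[[0,0,25],[0,0,0]],[[0,0,25],[0,0,0]],[[0,0,20],[0,0,0]],[[0,0,15],[0,0,0]],[[0,0,10],[0,0,0]]]' 0.5 55
python3 - <<'E'
from h import *
st()
E
python3 -m inch '[[[0,0,0],[0,0,0]],[[0,0,0],[0,0,0]],[[0,0,0],[0,0,0]],[[0,0,0],[0,0,0]],[[0,0,0],[0,0,0]],[[0,0,0],[0,0,0]],[[0,0,0],[0,0,0]],[[0,0,0],[0,0,0]],[[0,0,0],[0,0,0]],[[0,0,0],[0,0,0]]]' 1 55
```

```text
time: 50.15
position: [0.4293, 0.3494, 0.0095]
tool_rot: [-2.288, -2.151, 0.001]
ft_force: [0.9, 0.9, -0.1]
grip_width: 0.502
t 50.15 p [429.3 349.4   9.5] F [ 0.9  0.9 -0.1] w 0.502
[[0.062, 0.998, -0.001], [0.998, -0.062, 0.0], [-0.0, -0.001, -1.0]] q [-0.46, 0.33, -0.31, 1.89, 0.12, 0.94, -0.89]
time: 51.15
position: [0.4304, 0.3502, 0.0121]
tool_rot: [-2.289, -2.151, -0.004]
ft_force: [-1.7, -0.2, 4.7]
grip_width: 0.131
```

Gripped (11.4 mm). Lift and carry to above the bed.

```bash
python3 -m inch '[[[0,0,-10],[0,0,0]],[[0,0,-20],[0,0,0]],[[0,0,-20],[0,0,0]],[[0,0,-20],[0,0,0]],[[0,0,-20],[0,0,0]],[[0,0,-20],[0,0,0]],[[0,0,-20],[0,0,0]],[[0,0,-10],[0,0,0]],[[0,0,0],[0,0,-3.8]],[[0,0,0],[0,0,-3.8]]]'
python3 - <<'E'
from h import *
st();delta((.6193,-.013,.150),.071)
E
```

```text
time: 52.15
position: [0.4298, 0.3493, 0.151]
tool_rot: [-2.138, -2.301, -0.001]
ft_force: [-0.0, -1.4, -4.1]
grip_width: 0.136
t 52.15 p [429.8 349.3 151. ] F [-0.  -1.4 -4.1] w 0.136
[[-0.073, 0.997, 0.0], [0.997, 0.073, 0.001], [0.001, 0.0, -1.0]] q [-0.43, 0.17, -0.33, 1.76, 0.06, 1.22, -0.71]
shift mm [-375.2  162.5    0.8]
turn deg [ 0.  -0.   0.1]
```

```bash
python3 -m inch '[[[-25,10.8,0],[0,0,0]],[[-25,10.8,0],[0,0,0]],[[-25,10.8,0],[0,0,0]],[[-25,10.8,0],[0,0,0]],[[-25,10.8,0],[0,0,0]],[[-25,10.8,0],[0,0,0]],[[-25,10.8,0],[0,0,0]],[[-25,10.8,0],[0,0,0]],[[-25,10.8,0],[0,0,0]],[[-25,10.8,0],[0,0,0]]]' >/dev/null
python3 -m inch '[[[-25,10.8,0],[0,0,0]],[[-25,10.8,0],[0,0,0]],[[-25,10.8,0],[0,0,0]],[[-25,10.8,0],[0,0,0]],[[-25,10.8,0],[0,0,0]],[[0,0,0],[-2.9,0,0]],[[0,0,0],[-2.9,0,0]],[[0,0,0],[-2.8,0,0]],[[0,0,0],[0,0,0]],[[0,0,0],[0,0,0]]]'
python3 - <<'E'
from h import *
st();save(cam('side'),'side8.png');c=cam('wrist');save(c,'w9.png')
s,w=load('side8'),load('w9')
A=cv2.resize(s['im'][170:290,250:410,::-1],(400,300));B=cv2.resize(w['im'][:,:,::-1],(400,300));cv2.imwrite('pics/m9.png',np.hstack([A,B]))
E
```

```text
time: 54.15
position: [0.6174, -0.013, 0.1504]
tool_rot: [2.07, 2.221, 0.167]
ft_force: [-0.4, -0.2, -2.9]
grip_width: 0.134
t 54.15 p [617.4 -13.  150.4] F [-0.4 -0.2 -2.9] w 0.134
[[-0.07, 0.987, 0.148], [0.998, 0.069, 0.012], [0.001, 0.148, -0.989]] q [0.03, 0.18, -0.05, 1.76, 0.0, 1.06, 0.05]
```

View pics/m9.png

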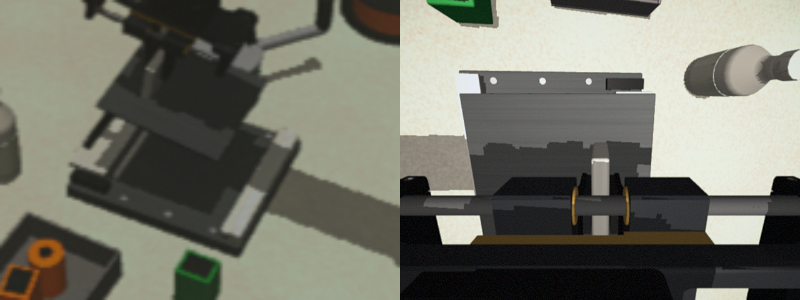

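Run:
```python
from h import *
d=optics.get_image('wrist');T=np.linalg.inv(np.array(d['hand_eye']))
for zt in(7,):
  for P in([75,-115,zt],[75,45,zt],[35,0,zt-50],[35,-6,zt-50],[35,6,zt-50]):
    p=T[:3,:3]@(np.array(P)/1000)+T[:3,3];print(P,(d['fx']*p[0]/p[2]+d['cx']).round(1),(d['fy']*p[1]/p[2]+d['cy']).round(1))
im=load('w9')['im'];print('row148-153 transitions');
g=im.mean(2)
for r in (160,200): 
    dx=np.abs(np.gradient(cv2.GaussianBlur(g,(5,5),0)[r]));print(r,[i for i in range(60,450) if dx[i]>8 and dx[i]==dx[max(0,i-4):i+5].max()])
for cx in(150,250,380):
    dy=np.abs(np.gradient(cv2.GaussianBlur(g,(5,5),0)[:,cx]));print(cx,[i for i in range(90,270) if dy[i]>5 and dy[i]==dy[i-4:i+5].max()])
```

```text
[75, -115, 7] 91.1 145.5
[75, 45, 7] 410.2 145.9
[35, 0, -43] 320.1 250.7
[35, -6, -43] 304.8 250.6
[35, 6, -43] 335.4 250.7
row148-153 transitions
160 [96, 408]
200 [103, 405]
150 [113, 123, 134, 148, 228]
250 [114, 227]
380 [116, 125, 146, 228, 263]
```

Run:
```python
from h import *
delta((.614,-.0133,.060)); s=ctrl.get_state();r=R.from_rotvec(s['tool_rot']).as_matrix()
for v in((0,0,-5),(-5*.9975,-5*.071,0)): print(v,np.round(r.T@np.array(v),2))
```

```text
shift mm [ -0.3 -17.9  89.1]
(0, 0, -5) [-0.01 -0.75  4.94]
(-4.987500000000001, -0.355, 0) [-0.   -4.94 -0.75]
```

```bash
python3 -m inch '[[[0,-3,15],[0,0,0]],[[0,-3,15],[0,0,0]],[[0,-3,15],[0,0,0]],[[0,-3,15],[0,0,0]],[[0,-3,15],[0,0,0]],[[0,-2.5,12],[0,0,0]],[[0,0,0],[0,0,0]],[[0,0,0],[0,0,0]],[[0,0,0],[0,0,0]],[[0,0,0],[0,0,0]]]' 
python3 -m inch '[[[0,-0.3,2],[0,0,0]],[[0,-0.3,2],[0,0,0]],[[0,-0.15,1],[0,0,0]],[[0,-0.15,1],[0,0,0]],[[0,0,0],[0,0,0]],[[0,0,0],[0,0,0]],[[0,0,0],[0,0,0]],[[0,0,0],[0,0,0]],[[0,0,0],[0,0,0]],[[0,0,0],[0,0,0]]]'
cat > hook.py <<'E'
from h import *
s=ctrl.get_state();r=R.from_rotvec(s['tool_rot']).as_matrix();a=.071
X=np.array([np.cos(a),np.sin(a),0]);Y=np.array([-X[1],X[0],0]);O=np.array([.5625,-.017,.02])
h=np.array(s['position'])+r@np.array([-.0005,-.115,.014])-O
print('t',round(s['time'],2),'hook bed mm',np.round([h@X*1000,h@Y*1000,h[2]*1000],1),'tilt',np.round(np.arcsin(r[2,1]),3),'yaw-bed',round(np.arctan2(r[1,1],r[0,1])-a,3),'F',np.round(s['ft_force'],1),'M',np.round(s['torque'],2),'w',round(s['grip_width'],3))
E
python3 hook.py
```

```text
time: 55.3
position: [0.6147, -0.0131, 0.0634]
tool_rot: [2.068, 2.219, 0.171]
ft_force: [-0.3, 0.2, -3.1]
grip_width: 0.132
time: 56.3
position: [0.6139, -0.0132, 0.0563]
tool_rot: [2.069, 2.22, 0.169]
ft_force: [-0.5, -0.4, -3.3]
grip_width: 0.139
t 56.3 hook bed mm [-60.1  -0.2   5.1] tilt 0.151 yaw-bed -0.001 F [-0.5 -0.4 -3.3] M [0.02 0.13 0.02] w 0.139
```

Now touch down gently with the hook edge.

```bash
python3 -m inch '[[[0,-0.15,1],[0,0,0]],[[0,-0.15,1],[0,0,0]],[[0,-0.15,1],[0,0,0]],[[0,-0.15,0.5],[0,0,0]],[[0,0,0],[0,0,0]],[[0,0,0],[0,0,0]],[[0,0,0],[0,0,0]],[[0,0,0],[0,0,0]],[[0,0,0],[0,0,0]],[[0,0,0],[0,0,0]]]' >/dev/null;python3 hook.py
python3 -m inch '[[[0,-0.15,1],[0,0,0]],[[0,0,0],[0,0,0]],[[0,-0.15,1],[0,0,0]],[[0,0,0],[0,0,0]],[[0,0,0],[0,0,0]],[[0,0,0],[0,0,0]],[[0,0,0],[0,0,0]],[[0,0,0],[0,0,0]],[[0,0,0],[0,0,0]],[[0,0,0],[0,0,0]]]' >/dev/null;python3 hook.py
```

```text
t 57.3 hook bed mm [-60.1  -0.2   1.6] tilt 0.151 yaw-bed -0.001 F [-0.4  0.5 -3.6] M [-0.    0.12 -0.03] w 0.131
t 58.3 hook bed mm [-60.2  -0.2  -0.5] tilt 0.151 yaw-bed -0.001 F [-0.5  0.5 -3.9] M [-0.05  0.11 -0.03] w 0.138
```

```bash
python3 -m inch '[[[0,-0.15,1],[0,0,0]],[[0,0,0],[0,0,0]],[[0,-0.15,1],[0,0,0]],[[0,0,0],[0,0,0]],[[0,0,0],[0,0,0]],[[0,0,0],[0,0,0]],[[0,0,0],[0,0,0]],[[0,0,0],[0,0,0]],[[0,0,0],[0,0,0]],[[0,0,0],[0,0,0]]]' >/dev/null;python3 hook.py
python3 -m inch '[[[0,-0.15,1],[0,0,0]],[[0,0,0],[0,0,0]],[[0,0,0],[0,0,0]],[[0,0,0],[0,0,0]],[[0,0,0],[0,0,0]],[[0,0,0],[0,0,0]],[[0,0,0],[0,0,0]],[[0,0,0],[0,0,0]],[[0,0,0],[0,0,0]],[[0,0,0],[0,0,0]]]' >/dev/null;python3 hook.py
```

```text
t 59.3 hook bed mm [-60.   -0.2  -2.4] tilt 0.151 yaw-bed -0.001 F [-0.5 -0.  -1.2] M [0.04 0.25 0.04] w 0.134
t 60.3 hook bed mm [-59.6  -0.2  -3.2] tilt 0.152 yaw-bed -0.001 F [2.  0.3 3.4] M [-0.04  0.18 -0.01] w 0.133
```

```bash
sed -i 's/-.115,.014/-.115,.012/' hook.py
python3 -m inch '[[[0,0,-0.7],[0,0,0]],[[0,-3,-0.45],[0,0,0]],[[0,-3,-0.45],[0,0,0]],[[0,-3,-0.45],[0,0,0]],[[0,-3,-0.45],[0,0,0]],[[0,-2,-0.3],[0,0,0]],[[0,0,0],[0,0,0]],[[0,0,0],[0,0,0]],[[0,0,0],[0,0,0]],[[0,0,0],[0,0,0]]]' >/dev/null;python3 hook.py
python3 -m inch '[[[0,-2,-0.3],[0,0,0]],[[0,-2,-0.3],[0,0,0]],[[0,0,0],[0,0,0]],[[0,0,0],[0,0,0]],[[0,0,0],[0,0,0]],[[0,0,0],[0,0,0]],[[0,0,0],[0,0,0]],[[0,0,0],[0,0,0]],[[0,0,0],[0,0,0]],[[0,0,0],[0,0,0]]]' >/dev/null;python3 hook.py
```

```text
t 61.3 hook bed mm [-75.1  -0.2  -1. ] tilt 0.15 yaw-bed -0.001 F [ 2.7 -0.3  3.1] M [-0.05  0.06  0.07] w 0.132
t 62.3 hook bed mm [-78.9  -0.2  -0.9] tilt 0.151 yaw-bed -0.001 F [3.1 0.1 2.5] M [-0.01 -0.18 -0.01] w 0.134
```

```bash
python3 -m inch '[[[0,-1,-0.15],[0,0,0]],[[0,0,0],[0,0,0]],[[0,-1,-0.15],[0,0,0]],[[0,0,0],[0,0,0]],[[0,0,0],[0,0,0]],[[0,0,0],[0,0,0]],[[0,0,0],[0,0,0]],[[0,0,0],[0,0,0]],[[0,0,0],[0,0,0]],[[0,0,0],[0,0,0]]]' >/dev/null;python3 hook.py
python3 -m inch '[[[0,-1,-0.15],[0,0,0]],[[0,0,0],[0,0,0]],[[0,0,0],[0,0,0]],[[0,0,0],[0,0,0]],[[0,0,0],[0,0,0]],[[0,0,0],[0,0,0]],[[0,0,0],[0,0,0]],[[0,0,0],[0,0,0]],[[0,0,0],[0,0,0]],[[0,0,0],[0,0,0]]]' >/dev/null;python3 hook.py
```

```text
t 63.3 hook bed mm [-80.8  -0.2  -0.8] tilt 0.151 yaw-bed -0.001 F [ 4.  -0.2  3.2] M [ 0.09 -0.42 -0.05] w 0.137
t 64.3 hook bed mm [-81.7  -0.2  -0.8] tilt 0.151 yaw-bed -0.001 F [4.9 1.1 2.6] M [ 0.12 -0.64  0.04] w 0.135
```

Hook seated against the wall under the lip (x ≈ −81 mm, tilt 0.15). Ease off and rotate it down about the hook edge.

```bash
python3 -m inch '[[[0,0.7,0.1],[0,0,0]],[[0,0,0],[0,0,0]],[[0,0.3,3.45],[1.72,0,0]],[[0,0,0],[0,0,0]],[[0,0.3,3.45],[1.72,0,0]],[[0,0,0],[0,0,0]],[[0,0.3,3.45],[1.72,0,0]],[[0,0,0],[0,0,0]],[[0,0,0],[0,0,0]],[[0,0,0],[0,0,0]]]' >/dev/null;python3 hook.py
python3 -m inch '[[[0,0.3,3.45],[1.72,0,0]],[[0,0,0],[0,0,0]],[[0,0,0],[0,0,0]],[[0,0,0],[0,0,0]],[[0,0,0],[0,0,0]],[[0,0,0],[0,0,0]],[[0,0,0],[0,0,0]],[[0,0,0],[0,0,0]],[[0,0,0],[0,0,0]],[[0,0,0],[0,0,0]]]' >/dev/null;python3 hook.py
```

```text
t 65.3 hook bed mm [-82.   -0.2  -1. ] tilt 0.06 yaw-bed -0.001 F [2.  0.2 2.6] M [0.05 0.11 0.  ] w 0.132
t 66.3 hook bed mm [-82.   -0.2  -1. ] tilt 0.029 yaw-bed -0.001 F [-2.6  0.3  0.9] M [0.02 1.13 0.05] w 0.132
```

```bash
python3 -m inch '[[[0,-0.3,-3.45],[-1.72,0,0]],[[0,-0.3,-3.45],[-1.72,0,0]],[[0,0,0],[0,0,0]],[[0,-1,-0.1],[0,0,0]],[[0,0,0],[0,0,0]],[[0,0,0],[0,0,0]],[[0,0,0],[0,0,0]],[[0,0,0],[0,0,0]],[[0,0,0],[0,0,0]],[[0,0,0],[0,0,0]]]' >/dev/null;python3 hook.py
python3 -m inch '[[[0,-1,-0.1],[0,0,0]],[[0,0,0],[0,0,0]],[[0,0,0],[0,0,0]],[[0,0,0],[0,0,0]],[[0,0,0],[0,0,0]],[[0,0,0],[0,0,0]],[[0,0,0],[0,0,0]],[[0,0,0],[0,0,0]],[[0,0,0],[0,0,0]],[[0,0,0],[0,0,0]]]' >/dev/null;python3 hook.py
python3 -m inch '[[[0,-1,-0.1],[0,0,0]],[[0,0,0],[0,0,0]],[[0,0,0],[0,0,0]],[[0,0,0],[0,0,0]],[[0,0,0],[0,0,0]],[[0,0,0],[0,0,0]],[[0,0,0],[0,0,0]],[[0,0,0],[0,0,0]],[[0,0,0],[0,0,0]],[[0,0,0],[0,0,0]]]' >/dev/null;python3 hook.py
```

```text
t 67.3 hook bed mm [-81.4  -0.3  -0.7] tilt 0.092 yaw-bed -0.001 F [0.7 0.1 0.7] M [-0.11  0.15 -0.02] w 0.131
t 68.3 hook bed mm [-82.1  -0.2  -0.6] tilt 0.093 yaw-bed -0.001 F [5.1 1.2 1.3] M [ 0.08 -0.83 -0.01] w 0.135
t 69.3 hook bed mm [-82.2  -0.2  -0.4] tilt 0.094 yaw-bed -0.001 F [5.6 0.2 1.3] M [ 0.04 -1.25 -0.01] w 0.137
```

```bash
python3 -m inch '[[[0,0.6,0],[0,0,0]],[[0,0.3,3.45],[1.72,0,0]],[[0,0,0],[0,0,0]],[[0,0.3,3.45],[1.72,0,0]],[[0,0,0],[0,0,0]],[[0,0,0],[0,0,0]],[[0,0,0],[0,0,0]],[[0,0,0],[0,0,0]],[[0,0,0],[0,0,0]],[[0,0,0],[0,0,0]]]' >/dev/null;python3 hook.py
python3 -m inch '[[[0,0.15,1.7],[0.86,0,0]],[[0,0,0],[0,0,0]],[[0,0,0],[0,0,0]],[[0,0,0],[0,0,0]],[[0,0,0],[0,0,0]],[[0,0,0],[0,0,0]],[[0,0,0],[0,0,0]],[[0,0,0],[0,0,0]],[[0,0,0],[0,0,0]],[[0,0,0],[0,0,0]]]' >/dev/null;python3 hook.py
```

```text
t 70.3 hook bed mm [-82.4  -0.2  -0.6] tilt 0.033 yaw-bed -0.0 F [5.8 0.7 1.4] M [ 0.05 -0.99 -0.01] w 0.133
t 71.3 hook bed mm [-82.5  -0.2  -0.6] tilt 0.018 yaw-bed -0.0 F [ 5.5 -0.5  0.3] M [ 0.09 -1.05 -0.05] w 0.132
```

```bash
python3 -m inch '[[[0,0.15,1.7],[0.86,0,0]],[[0,0,0],[0,0,0]],[[0,0.02,0.3],[0.17,0,0]],[[0,0,0],[0,0,0]],[[0,0,0],[0,0,0]],[[0,0,0],[0,0,0]],[[0,0,0],[0,0,0]],[[0,0,0],[0,0,0]],[[0,0,0],[0,0,0]],[[0,0,0],[0,0,0]]]' >/dev/null;python3 hook.py
```

```text
t 72.3 hook bed mm [-82.7  -0.2   0.1] tilt -0.001 yaw-bed -0.001 F [ 3.  -0.2  5.7] M [ 0.08 -0.8  -0.02] w 0.137
```

```bash
python3 -m inch '[[[0,0,1],[0,0,0]],[[0,0,0],[0,0,0]],[[0,0,1],[0,0,0]],[[0,0,0],[0,0,0]],[[0,0,0],[0,0,0]],[[0,0,0],[0,0,0]],[[0,0,0],[0,0,0]],[[0,0,0],[0,0,0]],[[0,0,0],[0,0,0]],[[0,0,0],[0,0,0]]]' >/dev/null;python3 hook.py
python3 -m inch '[[[0,0,-1],[0,0,0]],[[0,0,0],[0,0,0]],[[0,0,0],[0,0,0]],[[0,0,0],[0,0,0]],[[0,0,-15],[0,0,0]],[[0,0,-25],[0,0,0]],[[0,0,-25],[0,0,0]],[[-30,0,-40],[0,0,0]],[[-30,0,-40],[0,0,0]],[[-30,0,-20],[0,0,0]]]' 0.5 >/dev/null;python3 hook.py
python3 - <<'E'
from h import *
c=cam('wrist');save(c,'w10.png');save(cam('scene'),'scene10.png');save(cam('side'),'side10.png')
a=load('side10')['im'][190:290,260:390,::-1]
cv2.imwrite('pics/m10.png',np.hstack([cv2.resize(c['im'][:,:,::-1],(450,338)),cv2.resize(a,(350,338))]))
E
```

```text
t 73.3 hook bed mm [-82.7  -0.2   0.1] tilt -0.001 yaw-bed -0.001 F [-2.5  0.1 16.2] M [ 0.11  0.33 -0.01] w 0.137
t 74.3 hook bed mm [-81.4 -91.7 168. ] tilt 0.004 yaw-bed 0.0 F [-0.1 -0.7  0.2] M [-0.06 -0.2   0.07] w 0.499
```

View pics/m10.png

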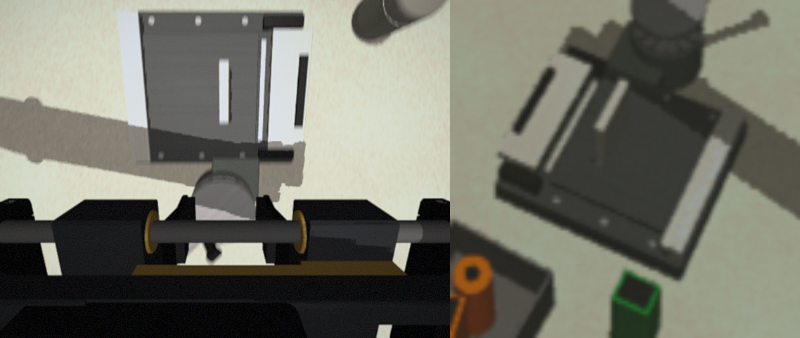

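Run:
```python
from h import *
c=load('w10');g=cv2.GaussianBlur(c['im'],(3,3),0).mean(2)
a=.071;X=np.array([np.cos(a),np.sin(a),0]);Y=np.array([-X[1],X[0],0]);O=np.array([.5625,-.017,.025])
xs=np.arange(-.09,.11,.0005)
for y in(-.05,.05,.07):
    v=np.mean([[cv2.getRectSubPix(g.astype(np.float32),(1,1),tuple(float(w) for w in proj(c,O+x*X+(y+dy)*Y)))[0,0] for x in xs] for dy in(-.006,-.003,0,.003,.006)],0);d=np.gradient(v)
    print(y,[(round(float(xs[i]),4),round(float(d[i]),1)) for i in range(4,len(d)-4) if abs(d[i])>1.5 and abs(d[i])==max(abs(d[i-4:i+5]))])
ys=np.arange(-.1,.1,.0005)
for x in(-.03,.0,.06):
    v=np.mean([[cv2.getRectSubPix(g.astype(np.float32),(1,1),tuple(float(w) for w in proj(c,O+(x+dx)*X+y*Y)))[0,0] for y in ys] for dx in(-.006,-.003,0,.003,.006)],0);d=np.gradient(v)
    print('y edges at x',x,[(round(float(ys[i]),4),round(float(d[i]),1)) for i in range(4,len(d)-4) if abs(d[i])>1. and abs(d[i])==max(abs(d[i-4:i+5]))])
```

```text
-0.05 [(-0.076, -20.4), (-0.072, 4.0), (0.0255, 1.6), (0.076, -3.5), (0.0805, 26.2), (0.087, -25.0), (0.095, 32.2)]
0.05 [(-0.076, -29.4), (-0.072, 7.2), (0.076, -3.7), (0.0805, 28.4), (0.087, -27.2), (0.095, 31.8)]
0.07 [(-0.076, -29.7), (0.076, -1.5), (0.08, 2.0), (0.087, -3.3), (0.095, 30.6)]
y edges at x -0.03 [(-0.098, -6.0), (-0.057, 5.8), (0.068, -1.0), (0.0945, 12.1)]
y edges at x 0.0 [(-0.0935, 2.1), (-0.0835, -2.1), (-0.063, 6.5), (0.0805, 5.2), (0.09, -5.5), (0.0945, 12.0)]
y edges at x 0.06 [(-0.096, -1.6), (-0.0835, -2.2), (-0.0695, 7.6), (0.0715, -1.1), (0.0805, 4.5), (0.0895, -4.6), (0.0945, 12.5)]
```

Plate seated: its far edge is at x ≈ 0.076–0.078, short of the ridge at 0.081, lip edge at −0.076/−0.072 and bar edge at 0.095. Next, flip the lever back.

Run:
```python
from h import *
st();delta((.545,-.215,.215),np.radians(-37.5))
```

```text
t 74.45 p [ 601.5 -107.8  198. ] F [-1.   0.8  0.6] w 0.496
[[-0.065, 0.998, 0.002], [0.998, 0.065, -0.0], [-0.001, 0.002, -1.0]] q [0.13, 0.24, 0.01, 1.58, -0.0, 1.32, 0.2]
shift mm [-103.2  -63.4  -17.1]
turn deg [ 0.1 -0.  41.3]
```

```bash
python3 -m inch '[[[-31.6,-29.4,-3],[0,0,0]],[[-31.6,-29.4,-3],[0,0,0]],[[-31.6,-29.4,-3],[0,0,0]],[[-31.6,-29.4,-3],[0,0,0]],[[-31.6,-29.4,-3],[0,0,0]],[[0,0,0],[0,0,8.3]],[[0,0,0],[0,0,8.3]],[[0,0,0],[0,0,8.3]],[[0,0,0],[0,0,8.3]],[[0,0,0],[0,0,8.2]]]' 1 20 >/dev/null
python3 -m inch '[[[0,0,0],[0,0,0]],[[0,0,0],[0,0,0]],[[0,0,0],[0,0,0]],[[0,0,0],[0,0,0]],[[0,0,0],[0,0,0]],[[0,0,0],[0,0,0]],[[0,0,0],[0,0,0]],[[0,0,0],[0,0,0]],[[0,0,0],[0,0,0]],[[0,0,0],[0,0,0]]]' >/dev/null
python3 knob.py
```

```text
t 76.45 p [ 465.3 -272.5  210.1] F [ 0.1 -0.  -0.5] w 0.003
[[0.607, 0.795, -0.002], [0.795, -0.607, 0.001], [-0.0, -0.002, -1.0]] q [0.32, 0.09, 0.17, 1.73, -0.02, 1.33, -0.16]
([281.2, 50.9], [234, 2, 89, 96, 559]) [ 528.1 -141.2] r 80.7 deg 160.2
([400.1, 70.6], [376, 54, 46, 31, 986]) [ 590.1 -205. ] r 39.1 deg 249.2
([344.7, 87.0], [325, 60, 41, 40, 244]) [ 550.7 -189.1] r 57.1 deg 201.2
([375.5, 209.0], [360, 193, 33, 33, 785]) [ 516.1 -279.3] r 141.4 deg 231.6
([417.0, 270.6], [382, 265, 69, 10, 461]) [ 513.9 -345.3] r 198.4 deg 243.0
```

```bash
python3 -m inch '[[[32.5,25.4,0],[0,0,0]],[[32.5,25.4,0],[0,0,0]],[[32.5,25.4,0],[0,0,0]],[[32.5,25.4,0],[0,0,0]],[[0,0,25],[0,0,0]],[[0,0,25],[0,0,0]],[[0,0,25],[0,0,0]],[[0,0,25],[0,0,0]],[[0,0,14],[0,0,0]],[[0,0,0],[0,0,0]]]' 
python3 -m inch '[[[0,-8,0],[0,0,0]],[[0,-8,0],[0,0,0]],[[0,-6,0],[0,0,0]],[[0,-6,0],[0,0,0]],[[0,-6,0],[0,0,0]],[[0,-5,0],[0,0,0]],[[0,-4,0],[0,0,0]],[[0,-4,0],[0,0,0]],[[0,0,0],[0,0,0]],[[0,0,0],[0,0,0]]]'
python3 rt.py; python3 lev.py
```

```text
time: 77.5
position: [0.623, -0.2301, 0.0933]
tool_rot: [-2.811, -1.391, 0.008]
ft_force: [-0.7, 0.2, 0.5]
grip_width: 0.007
time: 78.5
position: [0.5867, -0.2016, 0.0953]
tool_rot: [-2.813, -1.392, 0.004]
ft_force: [0.8, -0.3, -0.6]
grip_width: 0.007
t 78.5 p [ 586.7 -201.6   95.3] F [ 0.8 -0.3 -0.6] w 0.007
[[0.606, 0.795, -0.004], [0.795, -0.606, 0.002], [-0.001, -0.004, -1.0]] q [0.2, 0.34, 0.1, 1.67, -0.04, 1.14, -0.33]
TCP r 37.353069599870196 deg 242.33955519756552 handle rad 0.40560675489647924 tooly-tangent deg -9.674776877193372 Ft 0.7926509339056516 Fr -0.11418628645918942
t 78.5 p [ 586.7 -201.6   95.3] F [ 0.8 -0.3 -0.6] w 0.007
[[0.606, 0.795, -0.004], [0.795, -0.606, 0.002], [-0.001, -0.004, -1.0]] q [0.2, 0.34, 0.1, 1.67, -0.04, 1.14, -0.33]
########+++######++#++####+.............
#+#####+++##########++##+...............
######++##########+..##+................
#####++###########+.....................
####++############+.....................
###++##############.....................
###+###############+..##+...............
##################+.+####+..............
####+++###########+.######+.............
.+##++++##########+.#######+............
...++++++##########..#######+...........
...++++++##########+.#######+...........
...++++++##########++######+............
..++####++################+.............
+++#+..###################+.............
++#+...+##################..............
+++.....#################+..............
+++.....#################+....+++..+....
++......+################+.++++..+...++.
+........+###############++++.++++.+.++.
...........#############+++.+++.+..+++.+
.............####++#####++.+++++++....+.
..............+#+.++####++..+.+...+.+.++
...............++..++###+.+..++...+.+++.
...............+++++++++++.+...+.++.....
...............+++...+.++++.+...+...+...
.............+...+..++......++.....++...
.............+...+++...+..+.+++...+++...
```

```bash
python3 -m inch '[[[0,10,0],[0,0,0]],[[0,15,0],[0,0,0]],[[0,20,0],[0,0,0]],[[0,0,-25],[0,0,0]],[[0,0,-30],[0,0,0]],[[0,0,-30],[0,0,0]],[[0,0,-30],[0,0,0]],[[-40,-30,0],[0,0,0]],[[-40,-30,0],[0,0,0]],[[-40,-30,0],[0,0,0]]]' 0.45 30 >/dev/null
python3 -m inch '[[[-15,-12,0],[0,0,0]],[[0,0,0],[0,0,0]],[[0,0,0],[0,0,0]],[[0,0,0],[0,0,0]],[[0,0,0],[0,0,0]],[[0,0,0],[0,0,0]],[[0,0,0],[0,0,0]],[[0,0,0],[0,0,0]],[[0,0,0],[0,0,0]],[[0,0,0],[0,0,0]]]' >/dev/null
python3 lev.py;python3 knob.py
```

```text
t 80.55 p [ 460.4 -275.   211.1] F [ 0.4 -0.2  0. ] w 0.549
[[0.607, 0.795, -0.002], [0.795, -0.607, 0.001], [-0.0, -0.002, -1.0]] q [0.33, 0.08, 0.17, 1.74, -0.01, 1.33, -0.15]
+++.....................................
........................................
........................................
........................................
........................................
........................................
......................++................
....................+###+...............
....................###+#+..............
....................##++#++.............
...+.................###++#+............
.....................###+###............
.....+..............+######+............
......+.............+#+###..............
....................##+##+..............
........+...........#####+..............
.........+.........+#++##...............
...................######...............
...................+#####+..............
...................##+##++..............
...................#+####+.+............
...................##+##++..+...........
...................+####+..+............
....................+##+.+..............
........................................
........................................
........................................
........................................
t 80.6 p [ 460.4 -275.   211.2] F [ 0.5 -0.7 -0.4] w 0.547
[[0.607, 0.795, -0.002], [0.795, -0.607, 0.001], [-0.0, -0.002, -1.0]] q [0.33, 0.08, 0.17, 1.74, -0.01, 1.33, -0.15]
([283.7, 45.5], [237, 0, 89, 93, 568]) [ 526.9 -141.8] r 81.6 deg 160.9
([362.7, 57.3], [349, 38, 29, 39, 733]) [ 568.5 -183.3] r 38.5 deg 202.7
([341.0, 77.1], [327, 52, 30, 40, 210]) [ 547.8 -184.4] r 58.4 deg 195.8
([344.8, 199.0], [332, 183, 28, 32, 699]) [ 495.9 -260.1] r 141.7 deg 220.3
([418.8, 268.7], [378, 261, 82, 14, 781]) [ 511.2 -347.8] r 201.9 deg 242.6
```

```bash
python3 -m inch '[[[17.5,9.7,0],[0,0,0]],[[17.6,9.7,0],[0,0,0]],[[0,0,0],[0,0,6.2]],[[0,0,0],[0,0,6.2]],[[0,0,25],[0,0,0]],[[0,0,25],[0,0,0]],[[0,0,25],[0,0,0]],[[0,0,25],[0,0,0]],[[0,0,14],[0,0,0]],[[0,0,0],[0,0,0]]]' >/dev/null
python3 rt.py
python3 -m inch '[[[0,0,0],[0,0,0]],[[0,0,0],[0,0,0]],[[0,0,0],[0,0,0]],[[0,0,0],[0,0,0]],[[0,0,0],[0,0,0]],[[0,0,0],[0,0,0]],[[0,0,0],[0,0,0]],[[0,0,0],[0,0,0]],[[0,0,0],[0,0,0]],[[0,0,0],[0,0,0]]]' 1 30 >/dev/null
python3 rt.py
```

```text
t 81.65 p [ 496.4 -257.1   94.8] F [-0.4  0.7  0.9] w 0.549
[[0.762, 0.647, -0.006], [0.647, -0.762, 0.003], [-0.003, -0.006, -1.0]] q [0.29, 0.22, 0.16, 1.82, -0.04, 1.11, -0.4]
TCP r 139.42002530991797 deg 219.47108252506382 handle rad 0.006476611858977854 tooly-tangent deg 0.8508197105813263 Ft -0.7467745829141549 Fr -0.13855968016585588
t 82.65 p [ 497.3 -259.    97.9] F [-0.2  0.5  6.4] w 0.242
[[0.763, 0.646, -0.001], [0.646, -0.763, 0.001], [-0.0, -0.001, -1.0]] q [0.29, 0.22, 0.16, 1.82, -0.04, 1.11, -0.4]
TCP r 139.90078212755424 deg 220.3043216581747 handle rad 0.021019378188225968 tooly-tangent deg -0.06473031337178037 Ft -0.5477313865900555 Fr -0.1529376874008667
```

Gripped. First clockwise (from 0.02 to about −0.5), then back to +0.5.

```bash
python3 -m inch '[[[0.75,-14.6,0],[0,0,6]],[[0.75,-14.6,0],[0,0,6]],[[0.75,-14.6,0],[0,0,6]],[[0.75,-14.6,0],[0,0,6]],[[0.75,-14.6,0],[0,0,6]],[[0,0,0],[0,0,0]],[[0.75,14.6,0],[0,0,-6]],[[0.75,14.6,0],[0,0,-6]],[[0.75,14.6,0],[0,0,-6]],[[0.75,14.6,0],[0,0,-6]]]' >/dev/null; python3 rt.py;python3 slot.py
python3 -m inch '[[[0.75,14.6,0],[0,0,-6]],[[0.75,14.6,0],[0,0,-6]],[[0.75,14.6,0],[0,0,-6]],[[0.75,14.6,0],[0,0,-6]],[[0.75,14.6,0],[0,0,-6]],[[0.75,14.6,0],[0,0,-6]],[[0,0,0],[0,0,0]],[[0.75,-14.6,0],[0,0,6]],[[0.75,-14.6,0],[0,0,6]],[[0.75,-14.6,0],[0,0,6]]]' >/dev/null; python3 rt.py
python3 -m inch '[[[0.75,-14.6,0],[0,0,6]],[[0.75,-14.6,0],[0,0,6]],[[0.75,-14.6,0],[0,0,6]],[[0.75,-14.6,0],[0,0,6]],[[0.75,-14.6,0],[0,0,6]],[[0.75,-14.6,0],[0,0,6]],[[0.75,-14.6,0],[0,0,6]],[[0,0,0],[0,0,0]],[[0,0,0],[0,0,0]],[[0,0,0],[0,0,0]]]' >/dev/null; python3 rt.py;python3 slot.py
```

```text
t 83.65 p [ 488.7 -247.8   97.9] F [1.4 1.6 6.5] w 0.239
[[0.823, 0.568, -0.001], [0.568, -0.823, 0.002], [0.0, -0.002, -1.0]] q [0.27, 0.19, 0.17, 1.85, -0.04, 1.11, -0.51]
TCP r 139.91867329468363 deg 214.52173627329995 handle rad -0.07990577605554172 tooly-tangent deg 0.11327061900051597 Ft -0.5622532716226948 Fr -2.049857185340718
edges (closed: .0685 .100 .113 .120) [(0.0865, 6.9), (0.121, -8.0), (0.1345, 9.3), (0.141, -6.9), (0.154, 4.0), (0.163, 4.7)]
t 84.7 p [ 519.3 -279.8   98. ] F [ 4.5 -0.8  4.2] w 0.242
[[0.614, 0.789, 0.002], [0.789, -0.614, -0.0], [0.001, 0.002, -1.0]] q [0.32, 0.27, 0.16, 1.75, -0.05, 1.12, -0.18]
TCP r 139.85812402617253 deg 232.71443245288492 handle rad 0.23761667209320958 tooly-tangent deg -0.6220759539905499 Ft 4.0738260375158 Fr -2.067143763986182
t 85.7 p [ 466.6 -194.1   97.9] F [1.2 0.5 6. ] w 0.24
[[0.984, 0.18, -0.0], [0.18, -0.984, 0.001], [-0.0, -0.001, -1.0]] q [0.17, 0.1, 0.18, 1.95, -0.02, 1.09, -1.03]
TCP r 139.7203541474511 deg 190.54375696181253 handle rad -0.4984004630160803 tooly-tangent deg -0.19631513345548593 Ft -0.2673258438408635 Fr -1.2397345064704468
edges (closed: .0685 .100 .113 .120) [(0.0795, 6.4), (0.111, -7.7), (0.124, 9.2), (0.131, -6.6), (0.155, 8.1)]
```

```bash
python3 -m inch '[[[0.75,14.6,0],[0,0,-6]],[[0.75,14.6,0],[0,0,-6]],[[0.75,14.6,0],[0,0,-6]],[[0.75,14.6,0],[0,0,-6]],[[0.75,14.6,0],[0,0,-6]],[[0.75,14.6,0],[0,0,-6]],[[0.75,14.6,0],[0,0,-6]],[[0.75,14.6,0],[0,0,-6]],[[0.75,14.6,0],[0,0,-6]],[[0.75,14.6,0],[0,0,-6]]]' >/dev/null; python3 rt.py
python3 -m inch '[[[0.75,-14.6,0],[0,0,6]],[[0.75,-14.6,0],[0,0,6]],[[0.75,-14.6,0],[0,0,6]],[[0.75,-14.6,0],[0,0,6]],[[0.75,-14.6,0],[0,0,6]],[[0.75,-14.6,0],[0,0,6]],[[0.75,-14.6,0],[0,0,6]],[[0.3,-9.8,0],[0,0,4]],[[0.3,-9.8,0],[0,0,4]],[[0.3,-9.8,0],[0,0,4]]]' >/dev/null; python3 rt.py;python3 slot.py
```

```text
t 86.75 p [ 556.9 -300.    97.9] F [-0.3  3.5 10.3] w 0.245
[[0.332, 0.943, -0.001], [0.943, -0.332, 0.003], [0.002, -0.002, -1.0]] q [0.35, 0.36, 0.12, 1.64, -0.05, 1.15, 0.15]
TCP r 139.63780845321227 deg 250.28941278499587 handle rad 0.5443579448617921 tooly-tangent deg 0.32296257288373575 Ft -1.4219654293265631 Fr -3.197783127101887
t 87.75 p [ 470.2 -209.2   98. ] F [ 4.5 -1.9  2.3] w 0.243
[[0.96, 0.279, 0.002], [0.279, -0.96, -0.001], [0.001, 0.001, -1.0]] q [0.18, 0.12, 0.2, 1.93, -0.03, 1.09, -0.9]
TCP r 139.80337849782748 deg 196.90959691219092 handle rad -0.38729559622698506 tooly-tangent deg -0.7381752332095561 Ft 3.171908454026422 Fr -3.7780580705466
edges (closed: .0685 .100 .113 .120) [(0.073, 6.5), (0.1045, -7.8), (0.1175, 9.1), (0.1245, -6.6), (0.155, 8.0)]
```

```bash
python3 -m inch '[[[0.3,-9.8,0],[0,0,4]],[[0.3,-9.8,0],[0,0,4]],[[0,0,0],[0,0,0]],[[0.75,14.6,0],[0,0,-6]],[[0.75,14.6,0],[0,0,-6]],[[0.75,14.6,0],[0,0,-6]],[[0.75,14.6,0],[0,0,-6]],[[0.75,14.6,0],[0,0,-6]],[[0.75,14.6,0],[0,0,-6]],[[0.75,14.6,0],[0,0,-6]]]' >/dev/null
python3 -m inch '[[[0.75,14.6,0],[0,0,-6]],[[0.75,14.6,0],[0,0,-6]],[[0.3,9.8,0],[0,0,-4]],[[0,0,0],[0,0,0]],[[0.75,-14.6,0],[0,0,6]],[[0.75,-14.6,0],[0,0,6]],[[0.75,-14.6,0],[0,0,6]],[[0.75,-14.6,0],[0,0,6]],[[0,0,0],[0,0,0]],[[0,0,0],[0,0,0]]]' >/dev/null; python3 rt.py;python3 slot.py
```

```text
t 89.8 p [ 499.9 -262.    97.9] F [1.6 2.  8.2] w 0.242
[[0.738, 0.675, -0.001], [0.675, -0.738, 0.003], [0.001, -0.003, -1.0]] q [0.26, 0.22, 0.2, 1.81, -0.05, 1.11, -0.35]
TCP r 139.95030644392375 deg 221.92354559171352 handle rad 0.04928016715557204 tooly-tangent deg 0.5077357905467706 Ft -0.3998061158605879 Fr -2.556316331332288
edges (closed: .0685 .100 .113 .120) [(0.0715, 6.5), (0.1025, -7.9), (0.116, 9.2), (0.1225, -6.5), (0.155, 8.3)]
```

```bash
python3 -m inch '[[[0.3,-9.8,0],[0,0,4]],[[0.3,-9.8,0],[0,0,4]],[[0.3,-9.8,0],[0,0,4]],[[0.3,-9.8,0],[0,0,4]],[[0,0,0],[0,0,0]],[[0,0,0],[0,0,0]],[[0,0,0],[0,0,0]],[[0,0,0],[0,0,0]],[[0,0,0],[0,0,0]],[[0,0,0],[0,0,0]]]' >/dev/null; python3 rt.py;python3 slot.py
python3 -m inch '[[[0.1,-4.9,0],[0,0,2]],[[0,0,0],[0,0,0]],[[0.1,-4.9,0],[0,0,2]],[[0,0,0],[0,0,0]],[[0.1,-4.9,0],[0,0,2]],[[0,0,0],[0,0,0]],[[0,0,0],[0,0,0]],[[0,0,0],[0,0,0]],[[0,0,0],[0,0,0]],[[0,0,0],[0,0,0]]]' >/dev/null; python3 rt.py;python3 slot.py
```

```text
t 90.85 p [ 478.6 -230.6   97.9] F [3.4 0.9 6.1] w 0.245
[[0.896, 0.445, 0.0], [0.445, -0.896, 0.002], [0.001, -0.001, -1.0]] q [0.21, 0.16, 0.21, 1.89, -0.04, 1.1, -0.68]
TCP r 139.942005504346 deg 206.36285543098373 handle rad -0.22230511003184805 tooly-tangent deg 0.053306139489169936 Ft 0.7047457436643185 Fr -3.4724977515837145
edges (closed: .0685 .100 .113 .120) [(0.07, 6.7), (0.1015, -7.8), (0.115, 8.9), (0.1215, -6.5), (0.155, 8.1)]
t 91.9 p [ 473.  -217.6   97.9] F [ 5.5 -0.2  5.8] w 0.242
[[0.937, 0.349, 0.001], [0.349, -0.937, 0.001], [0.001, -0.0, -1.0]] q [0.19, 0.13, 0.21, 1.92, -0.03, 1.09, -0.81]
TCP r 139.85896853920832 deg 200.54169394063317 handle rad -0.32390354432876567 tooly-tangent deg -0.13633700573503466 Ft 2.1132361833725524 Fr -5.041498338510891
edges (closed: .0685 .100 .113 .120) [(0.069, 6.4), (0.1005, -7.8), (0.114, 9.2), (0.1205, -6.5), (0.155, 8.1)]
```

Half a millimetre left; go on until the stop is felt.

```bash
python3 -m inch '[[[0.1,-4.9,0],[0,0,2]],[[0,0,0],[0,0,0]],[[0.1,-4.9,0],[0,0,2]],[[0,0,0],[0,0,0]],[[0.1,-4.9,0],[0,0,2]],[[0,0,0],[0,0,0]],[[0.1,-3,0],[0,0,1]],[[0,0,0],[0,0,0]],[[0,0,0],[0,0,0]],[[0,0,0],[0,0,0]]]' >/dev/null; python3 rt.py;python3 slot.py
```

```text
t 92.95 p [ 468.5 -203.    97.9] F [ 7.3 -5.3  1.2] w 0.239
[[0.973, 0.231, 0.003], [0.231, -0.973, -0.003], [0.002, 0.003, -1.0]] q [0.16, 0.11, 0.21, 1.94, -0.02, 1.09, -0.96]
TCP r 139.8093171328642 deg 194.29054229736303 handle rad -0.4330067225452834 tooly-tangent deg -0.9226816398287089 Ft 6.94759150531196 Fr -5.752229154737256
edges (closed: .0685 .100 .113 .120) [(0.0685, 6.4), (0.0995, -7.8), (0.113, 8.9), (0.12, -6.4), (0.155, 8.1)]
```

```bash
python3 -m inch '[[[0.1,-4.9,0],[0,0,2]],[[0,0,0],[0,0,0]],[[0,0,0],[0,0,0]],[[0,0,0],[0,0,0]],[[0,0,0],[0,0,0]],[[0,0,0],[0,0,0]],[[0,0,0],[0,0,0]],[[0,0,0],[0,0,0]],[[0,0,0],[0,0,0]],[[0,0,0],[0,0,0]]]' >/dev/null; python3 rt.py
python3 -m inch '[[[0,6,0],[0,0,-2]],[[0,0,0],[0,0,0]],[[0,0,0],[0,0,0]],[[0,0,0],[0,0,0]],[[0,0,0],[0,0,0]],[[0,0,0],[0,0,0]],[[0,0,0],[0,0,0]],[[0,0,0],[0,0,0]],[[0,0,0],[0,0,0]],[[0,0,0],[0,0,0]]]' >/dev/null
python3 -m inch '[[[0,0,0],[0,0,0]],[[0,0,0],[0,0,0]],[[0,0,0],[0,0,0]],[[0,0,0],[0,0,0]],[[0,0,-15],[0,0,0]],[[0,0,-25],[0,0,0]],[[0,0,-30],[0,0,0]],[[0,0,-30],[0,0,0]],[[-30,0,-30],[0,0,0]],[[0,0,0],[0,0,0]]]' 0.4 >/dev/null
python3 slot.py
python3 - <<'E'
from h import *
st();c=load('bar');s=cam('side')
cv2.imwrite('pics/end.png',np.hstack([cv2.resize(c['im'][180:360,180:480,::-1],(500,300)),cv2.resize(s['im'][190:340,210:360,::-1],(300,300))]))
h=cv2.cvtColor(c['im'],cv2.COLOR_RGB2HSV);m=((h[...,0]<20)&(h[...,1]>140)&(h[...,2]>50))
for b in blobs(m,60):
    if 230<b[0][1]<340 and b[0][0]>150 and b[0][0]<560: print(b,np.round(ray(c,b[0],.04)*1000))
E
```

```text
t 94.0 p [ 467.8 -200.    98. ] F [ 8.6 -9.2 -0.3] w 0.241
[[0.98, 0.197, 0.004], [0.197, -0.98, -0.005], [0.003, 0.006, -1.0]] q [0.16, 0.1, 0.2, 1.95, -0.02, 1.09, -1.0]
TCP r 139.76535244722845 deg 193.0092195718787 handle rad -0.45537002288561235 tooly-tangent deg -1.6588927649245144 Ft 10.869582474258703 Fr -6.338856337375202
edges (closed: .0685 .100 .113 .120) [(0.0685, 6.4), (0.0995, -7.6), (0.113, 8.8), (0.12, -6.3), (0.155, 8.0)]
t 96.05 p [ 436.8 -208.8  228.6] F [-0.1  0.5 -1. ] w 0.606
[[0.974, 0.228, -0.001], [0.228, -0.974, 0.001], [-0.0, -0.001, -1.0]] q [0.17, -0.05, 0.22, 1.83, 0.01, 1.36, -0.96]
([410.6, 287.3], [390, 272, 45, 30, 856]) [637. 244.  40.]
```

View pics/end.png

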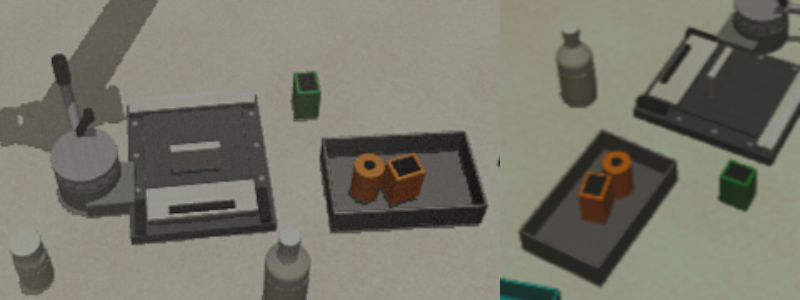

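The final views show the bar home over the plate, the plate flat and square, both prints standing in the grey tray, and the jar and bottle in their places. The robot is clear.

```bash
python3 -c "
from bench import close_job
print(close_job())"
```

```text
the job is handed in; nothing more can be done
None
```

I finished every step of the job and handed it in at about 96 s of the 210 s; no verdict is reported.

**What I did**
- **Prints:** I put the housing and the bobbin in the grey tray. I saw no stand on the bed.
- **Clamp open:** I flipped the lever and cranked until I felt the stop at about 16 N. The bar's slot had moved 24 mm.
- **Plate:** I hooked the plate under the lip at about 0.15 rad tilt and lowered it flat.
- **Clamp closed:** I flipped the lever back and cranked until I felt the stop at about 11 N.

**Last checks**
- **Clamp bar:** its edges are back within 0.5 mm of where they started.
- **Plate:** flat in its pocket, hook edge about 82 mm behind the bed centre, about 0 mm off the middle line and square. These were measured before the bar closed; afterwards I only looked at the final picture.
- **Prints and bystanders:** the housing has shifted inside the tray since I placed it, probably the expected knock, but both prints stand well inside. The bottle, jar and green look-alike look unmoved. The spool was not in the last picture; I never worked near it.

**What went wrong or disagreed**
- **Fingertips:** they sit about 11 mm behind the TCP, not 17 mm ahead as `ctrl.tcp_to_tips` says. That caused the first lever push and the first plate grasp to miss; I redid both at corrected heights.
- **Wrist limit:** one turn ran into a joint limit and had to be made the other way.
- **Opening stroke:** one full stroke moved nothing and met no resistance. I don't know why; the next stroke met the stop.
- **Picture count:** I viewed 17 pictures, three over the budget of 14.

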